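# Find the flywheel's heavy side on the balancing stand and hold it down

### The arm

A 6-joint arm with a two-finger parallel gripper is mounted at the origin on a cart in front of the work surface, level with it; the furniture and walls round the work are solid. World frame = base frame: x ahead of the robot, y to its left, z up, the work surface at z = 0. Lengths are in mm, angles in degrees, forces in N, time in s.
With the tool pointing down it reaches from about 350 to 850 mm from the base axis. Payload 8.1 kg.
Tool frame: the origin (TCP) lies between the finger pads; the fingertips stand 19 mm ahead of it and the grasp point (between the pads) is the TCP (nose_length is the distance from the TCP to the fingertips, in mm); y points along the fingers, x is the direction in which the jaws open and shut, and the axes are right-handed (so a half turn about y gives the same grasp; the last joint's range is limited). The gripper opens to 85 mm and grips with 20 to 120 N. Pads are 22 mm wide; open, the fingers measure 114 mm over their backs; the gripper's body (76 mm by 85 mm) begins 54 mm behind the grasp point. The pads swing forward as they close: fully open they stand 13 mm farther back than shut.
Start: joints at [-77.372, 7.471, 85.268, -0, 87.261, -4.893], TCP at [180.654, -572.162, 250.292] pointing down, gripper open.
Joint ranges: [-169.43, 169.43], [-51.17, 129.36], [1.28, 143.12], [-76.62, 256.62], [0, 156.53], [-152.29, 152.29]. Speed limits (degrees/s): [136.94, 136.94, 159.86, 180, 180, 180].

### API

Orientations are given as [roll, pitch, yaw] about the fixed x, y, z axes, in that order (R = Rz(yaw) Ry(pitch) Rx(roll)).
In Python, from bench import sense, snapshot, camera_info, hand_in, nose_length gives the robot as it stands.
- The arm moves only by the tool arm_command, never from a script. Its argument "commands" is a list of rows, each a list of 3 entries, a list of its own where there are three numbers: the opening in per cent of the stroke, from 0 (shut) to 100 (fully open), then the shift along the world's x, y, z in units of 30 mm (1.0 is 30 mm), then the turn, a rotation vector about the world's x, y, z in degrees. A call has 1 to 5 rows; each row shifts and turns the pose as measured when the row begins; what a row does not reach is not made up. A row lasts 1/12 s, in which the tool goes at most 41.7 mm and 7.16 degrees, less where a joint would pass 70% of its speed; a pose out of reach is approached as far as the arm can. A call is refused whole if a number of a shift passes 1 or a number of a turn 7.16, either way. A call with a gripper value outside its range is refused whole. The fingers move at their own pace and stop on an object; "force" is the grip in N (left out, the last holds). Time passes only in rows, so rows that do not move let the fingers close. It gives the time, the measured TCP pose, the force and the opening at its end, in the units of the state.
- sense(): the state, without advancing time (a new reading comes with each control period).
- snapshot(name): name is "side" or "top" or "wrist"; returns the picture (384x512x3 uint8, blue, green, red); there is no depth.
- camera_info(name): a dict with "fx", "fy", "cx", "cy" (pixels), "rvec" (rotation vector, rad) and "tvec" (3), from world to camera coordinates, as OpenCV has them; the wrist camera has in their place "hand_eye" (4x4, takes a point from camera to tool coordinates, whose origin is the TCP and whose axes are the tool frame's). Camera axes: x right, y down, z forward; pixel columns grow to the right and rows downward; lengths in mm; the calibration is good to about 2 mm. A picture is of the moment at which its call begins: read the wrist's pose just before it. camera_info takes no time and is no camera call.
- hand_in(): hands the job in, once; it reports no verdict.
The state is a dict: "time": time; "joint_pos": joint angles; "qd": joint speeds; "joint_efforts": joint torques, N m; "tool_pos": TCP position; "tcp_rot": TCP orientation; "ft_force": force on the tool from outside, world axes, zero at the start; "wrist_torque": the same for the moment, N m; "finger_gap": finger opening in mm.
Only numpy, scipy, OpenCV 4.12 (cv2) and the standard library are available. Lean on these libraries where they do the work, as an engineer would, in place of code of your own. Each camera call takes 0.05 s, during which the arm holds its last target. There are 200 camera calls.

### The job

The flywheel on the balancing stand is heavier on one side, which cannot be seen. Slide the stand's brake all the way back to its end stop, then turn the wheel by hand and find the heavy side from the way it pulls and rolls; the bearing drags, so when let go the wheel stops short of its lowest point on whichever side it came from. Finish holding the wheel still by its rim in the gripper, heavy side straight down, ready for a colleague to mark it, with the brake still off and the other things on the bench left where they are.

Things in the scene. Friction and masses are not known exactly. Their poses are not given: they have to be found in the camera images.
- balance_stand: static balancing stand, fixed to the bench: grey cast base 165 x 315 mm, its top 20 mm high; pedestal and bearing housing (160 mm high) at the back, brake slide on the left. Origin on the bench, under the spindle axis, 30 mm behind the wheel's middle plane. Its x points away from the robot along the level spindle, y to the robot's left along the brake slide, z up.
- spindle_centre (a point): fixed point at the centre of the wheel, on the spindle axis, half-way through the rim's thickness, 125 mm above the bench; axes as the stand. Between the rim's back face and the bearing housing are 36 mm of free space; the housing reaches 31 mm out from the spindle axis.
- flywheel: the steel flywheel, upright in the stand's y-z plane, turning about the spindle without limits: 170 mm across; rim 22 mm thick along the spindle, radius 62 to 85 mm, with flat front and back faces that can be pinched from above or tilted; five spokes, starter teeth at the back edge, a short black timing line across the rim. Origin at its centre, x along the spindle to the back, z towards the timing line.
- wheel_top (a point): fixed point at the top of the rim (turns not with the wheel), 210 mm above the bench. The hidden heavy side lies anywhere round the rim (point heavy_side, 72 mm out; its place is never reported) and pulls 0.23 to 0.36 N m; the bearing drags 0.12 N m and is damped. A wheel let go rolls under 2 rad/s, rests within 4 s 0.33 to 0.55 rad short of lowest, on the side it came from; put nearer to lowest, or as near the top, it stays.
- brake (a joint): slide of the brake block, m: 0 = rubber shoe pressed on the rim, wheel locked; 0.030 = fully back against the end stop, wheel free. It slides along the stand's +y (away from the wheel) against about 9 N (friction and a light spring) and stays where it is left.
- brake_knob (a point): middle of the upright black grip knob on top of the brake block: 26 mm across, 28 mm high, top 170 mm above the bench; moves with the brake. With the brake on it stands 117 mm from the spindle axis, left of the wheel and in its plane; clear of the rim by 18 mm.
- marker: bystander: gold-barrelled marker pen lying in front of the stand, 118 x 16 x 16 mm; origin under its centre.
- screwdriver: bystander: screwdriver with a red handle lying flat, 221 x 29 x 30 mm; origin under its centre.
- chisel: bystander: plain steel cold chisel lying flat, 170 x 22 x 11 mm; origin under its centre.

How it is judged (in metres and radians):
On the way, in this order (a step that is already met when the one before it is completed fails the run):
1. the brake is slid fully back to its end stop (value of joint brake above 0.027 m), for 0.2 s.
2. the freed wheel is turned by the gripper (value of joint brake above 0.026 m and contact force between the fingers and flywheel above 0.5 N and angular speed of flywheel above 0.06 rad/s), for 0.2 s.
At the end, for the whole second after the job is handed in: The wheel's heavy side points straight down within 12 degrees, the wheel is still, the fingers grip it with more than 3 N, and the brake is back at its end stop within 4 mm (z of heavy_side in the frame of spindle_centre below -0.0704 m and angular speed of flywheel below 0.05 rad/s and contact force between the fingers and flywheel above 3 N and value of joint brake above 0.026 m); the arm keeps its last pose, push and grip.
It fails at once if one of the other things on the bench is pushed more than 25 mm (distance of any of marker, screwdriver, chisel from where it was at the start of the episode above 0.025 m).
It also fails if it takes over 72 s, if anything falls off the work surface, if the arm or the gripper's body presses on something with over 40 N, if the wrist force passes 120 N, or if a joint passes its speed limit or range.

## Working session

There is one attempt and no reset: what is moved stays moved. The work goes in short steps, Python scripts to look and compute and a tool call to move; the robot and the scene stay as the last step left them, time stands still between calls to the robot, and variables do not carry over. Pictures are saved under pics/ and viewed, about 8 in all and at most 12, crops included, and the job is handed in when it is done.

Besides the shell and the picture viewer there is one more tool, called by a JSON object that holds its "op" and its "data". arm_command: Moves the arm, as the interface text tells. Its arguments: {"type":"object","properties":{"commands":{"type":"array"},"force":{"type":"number"}},"required":["commands"]}

```bash
mkdir -p pics; ls; python3 - <<'E'
from bench import *
import cv2,numpy as np
a=snapshot("side");b=snapshot("top")
cv2.imwrite("pics/side0.png",a);cv2.imwrite("pics/top0.png",b)
for n in("side","top","wrist"):print(n,camera_info(n))
s=sense();print(s,nose_length)
E
```

```text
pics
side {'fx': 433.7151040672204, 'fy': 433.7151040672204, 'cx': 254.9091019225311, 'cy': 190.89328820314958, 'rvec': array([ 2.24382973, -0.09585003,  0.07800527]), 'tvec': array([-446.03822509,  285.12668229,  933.39529607])}
top {'fx': 454.32278993883625, 'fy': 454.32278993883625, 'cx': 253.77477554081918, 'cy': 193.03413642093827, 'rvec': array([ 2.18242384, -2.1258824 ,  0.10075935]), 'tvec': array([ 210.60588929,  513.76027922, 1194.64631292])}
wrist {'fx': 277.7066780546507, 'fy': 277.7066780546507, 'cx': 258.49719013714594, 'cy': 187.9705403657458, 'hand_eye': array([[ 9.99999872e-01,  2.86563006e-04,  4.16161812e-04,
         2.18610513e-01],
       [-3.26615047e-04, -2.61824431e-01,  9.65115465e-01,
        -1.23533801e+02],
       [ 3.85527718e-04, -9.65115478e-01, -2.61824304e-01,
         6.62179188e+01],
       [ 0.00000000e+00,  0.00000000e+00,  0.00000000e+00,
         1.00000000e+00]])}
{'time': 0.1, 'joint_pos': array([-7.73725235e+01,  7.51081915e+00,  8.53244412e+01, -2.30982012e-04,
        8.72617091e+01, -4.89123110e+00]), 'qd': array([-0.01148469, -0.09232529, -0.21916925, -0.04963289,  0.04844766,
       -0.02580939]), 'joint_efforts': array([ 1.52706871e-03, -5.70951962e+01, -5.01939833e+01, -1.84940063e-04,
        8.18384928e-03, -2.30712362e-05]), 'tool_pos': array([ 180.5447103 , -571.6956926 ,  249.33547645]), 'tcp_rot': array([-89.9919618 ,   0.09663608, -72.4812744 ]), 'ft_force': array([-0.42240931,  0.11107113, -0.09783732]), 'wrist_torque': array([0.06718027, 0.05203918, 0.02705734]), 'finger_gap': 85.1364531258163} 19.0
```

View pics/side0.png

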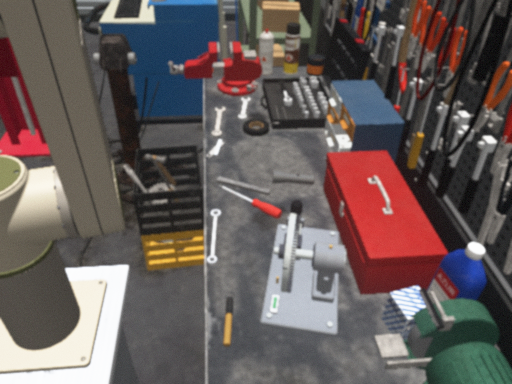

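View pics/top0.png

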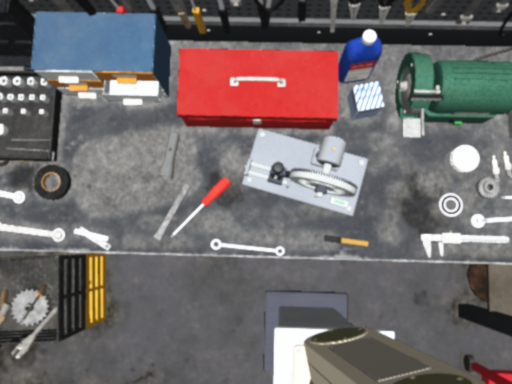

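The side view shows the stand, with the wheel at about (290,255) and the knob at (296,207). The top view shows the base plate corners near (262,130), (368,158), (352,214) and (243,182), the knob near (277,170), the marker at (346,241), and the screwdriver and chisels to the left. I'll zoom in to get accurate corners.

```bash
cat > h.py <<'E'
import cv2,numpy as np
from bench import *
def ext(n):
    c=camera_info(n)
    if n=="wrist":
        s=sense();from scipy.spatial.transform import Rotation as Ro
        R=Ro.from_euler('xyz',s['tcp_rot'],degrees=True).as_matrix()
        T=np.eye(4);T[:3,:3]=R;T[:3,3]=s['tool_pos'];T=T@c['hand_eye']
        W=np.linalg.inv(T);return c,W[:3,:3],W[:3,3]
    return c,cv2.Rodrigues(c['rvec'])[0],c['tvec']
def ray(n,u,v):
    c,R,t=ext(n);d=R.T@np.array([(u-c['cx'])/c['fx'],(v-c['cy'])/c['fy'],1]);return -R.T@t,d
def plane(n,u,v,z):
    o,d=ray(n,u,v);return o+d*(z-o[2])/d[2]
def proj(n,P):
    c,R,t=ext(n);q=R@np.asarray(P,float)+t;return np.array([c['fx']*q[0]/q[2]+c['cx'],c['fy']*q[1]/q[2]+c['cy']])
E
python3 - <<'E'
from h import *
for n,u,v,z in[("top",262,130,20),("top",368,158,20),("top",352,214,20),("top",243,182,20),("top",276,170,170),("top",327,241,8),("top",369,243,8),("top",229,180,15),("top",172,236,5),("top",186,186,5),("top",155,238,5)]:print((u,v),plane(n,u,v,z).round())
a=cv2.imread("pics/top0.png")[120:260,230:390];cv2.imwrite("pics/c1.png",cv2.resize(a,None,fx=5,fy=4.2,interpolation=cv2.INTER_CUBIC) if 0 else cv2.resize(a,(640,560),interpolation=cv2.INTER_CUBIC))
E
```

```text
(262, 130) [685. 206.  20.]
(368, 158) [614. -85.  20.]
(352, 214) [459. -42.  20.]
(243, 182) [539. 254.  20.]
(276, 170) [549. 169. 170.]
(327, 241) [385.  23.   8.]
(369, 243) [383. -91.   8.]
(229, 180) [544. 293.  15.]
(172, 236) [387. 445.   5.]
(186, 186) [526. 413.   5.]
(155, 238) [380. 491.   5.]
```

View pics/c1.png

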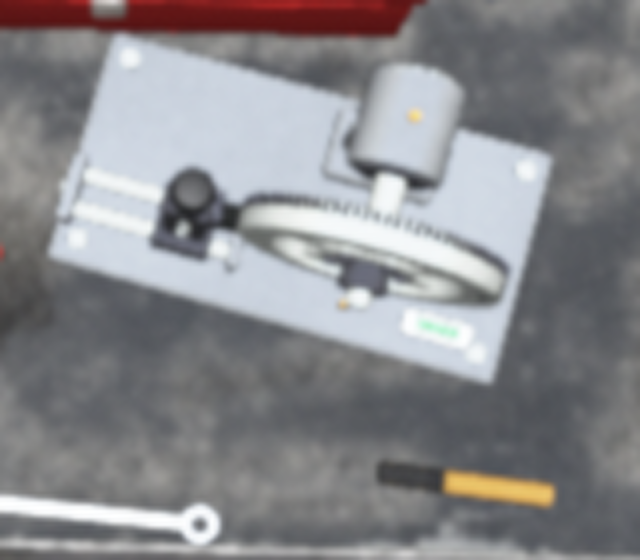

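```bash
python3 - <<'E'
from h import *
P=np.array([plane("top",u,v,20)[:2] for u,v in[(260,128.3),(368,158.3),(353.3,215.5),(242.5,184.5)]])
print(P.round(1))
y=(P[0]-P[1])+(P[3]-P[2]);yaw=np.degrees(np.arctan2(-y[0],y[1]))
x=(P[0]-P[3])+(P[1]-P[2]);print("yaw",yaw,np.degrees(np.arctan2(x[1],x[0])),np.linalg.norm(y)/2,np.linalg.norm(x)/2)
for yw in [yaw]:
  t=np.radians(yw);X=np.array([np.cos(t),np.sin(t)]);Y=np.array([-X[1],X[0]])
  k=plane("top",277.5,166.7,170);print("knob",k)
  C=k[:2]-117*Y;print("centre from knob",C,X,Y)
  L=plane("top",290,174.5,125);Rr=plane("top",357,191.5,125);print("rim ends",L,Rr)
# shaft/hub nose: crop(358,297)-> z125
  for c,z in(((388,187),125),((362,298),125)):print("shaft",plane("top",230+c[0]/4,120+c[1]/4,z))
# side knob
o,d=ray("side",296,206)
for z in(170,):print("side knob",plane("side",296,203,z))
E
```

```text
[[689.8 211.9]
 [612.7 -85.3]
 [455.1 -45.7]
 [531.9 255.6]]
yaw -14.425897124033908 -14.792897484761593 309.03179550216595 163.1303219785056
knob [557.45371946 165.85931977 170.        ]
centre from knob [528.30578421  52.54825292] [ 0.96847066 -0.24912765] [0.24912765 0.96847066]
rim ends [546.27742544 132.88709363 125.        ] [507.72319546 -33.78960026 125.        ]
shaft [568.11273488  40.95343691 125.        ]
shaft [497.95397802  56.39806456 125.        ]
side knob [555.4547922  161.98868171 170.        ]
```

```bash
python3 - <<'E'
from h import *
a=cv2.imread("pics/side0.png")[190:340,220:380];cv2.imwrite("pics/c2.png",cv2.resize(a,(640,600),interpolation=cv2.INTER_CUBIC))
E
```

```text
(no output)
```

View pics/c2.png

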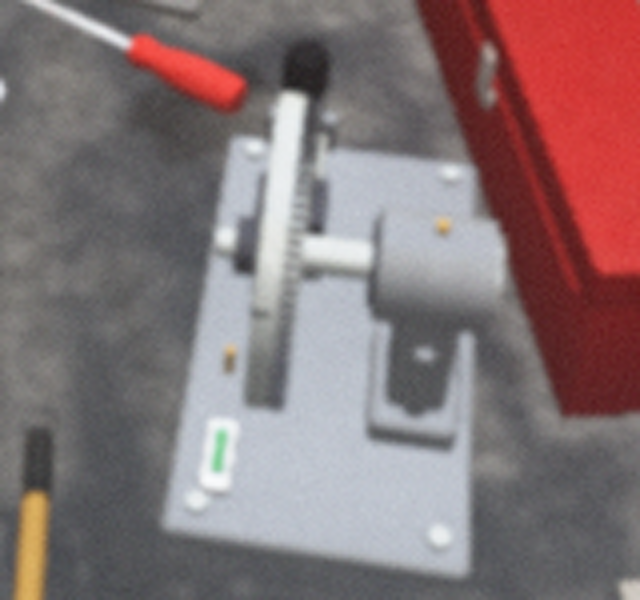

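Measured so far: wheel centre about (528,52,125), stand yaw about -14.5°, and knob about (556.5,164.5). The timing line shows in the side view at about (285,268), on the robot's right. Next I move above the knob.

{"op": "arm_command", "data": {"commands": [[100,[0.5,1,0.4],[0,0,2.4]],[100,[0.5,1,0.4],[0,0,2.4]],[100,[0.5,1,0.4],[0,0,2.4]],[100,[0.5,1,0.4],[0,0,2.4]],[100,[0.5,1,0.4],[0,0,2.4]]], "force": 60}}

```text
time: 0.52
tool_pos: [252.3, -417.3, 300.9]
tcp_rot: [-90.0, 1.0, -60.5]
ft_force: [1.8, -0.3, 0.3]
finger_gap: 85.2
```

{"op": "arm_command", "data": {"commands": [[100,[0.5,1,0],[0,0,2.4]],[100,[0.5,1,0],[0,0,2.4]],[100,[0.5,1,0],[0,0,2.4]],[100,[0.5,1,0],[0,0,2.4]],[100,[0.5,1,0],[0,0,2.4]]]}}

```text
time: 0.93
tool_pos: [329.2, -260.2, 302.9]
tcp_rot: [-90.0, 0.8, -48.0]
ft_force: [0.4, -0.1, 0.1]
finger_gap: 85.7
```

{"op": "arm_command", "data": {"commands": [[100,[0.5,1,0],[0,0,2.4]],[100,[0.5,1,0],[0,0,2.4]],[100,[0.5,1,0],[0,0,2.4]],[100,[0.5,1,0],[0,0,2.4]],[100,[0.5,1,0],[0,0,2.4]]]}}

```text
time: 1.35
tool_pos: [405.1, -101.6, 301.7]
tcp_rot: [-90.0, 0.8, -35.5]
ft_force: [0.3, 0.2, -0.0]
finger_gap: 85.4
```

{"op": "arm_command", "data": {"commands": [[100,[0.5,1,0],[0,0,2.4]],[100,[0.5,1,0],[0,0,2.4]],[100,[0.5,1,0],[0,0,2.4]],[100,[0.5,1,0],[0,0,2.4]],[100,[0.5,1,0],[0,0,2.4]]]}}

```text
time: 1.77
tool_pos: [481.1, 57.6, 300.3]
tcp_rot: [-90.0, 0.9, -22.8]
ft_force: [0.5, -0.6, -0.4]
finger_gap: 85.6
```

{"op": "arm_command", "data": {"commands": [[100,[0.6,0.85,0],[0,0,2.1]],[100,[0.6,0.85,0],[0,0,2.1]],[100,[0.6,0.85,0],[0,0,2.1]],[100,[0.6,0.85,0],[0,0,2.1]],[100,[0,0,0],[0,0,0]]]}}

```text
time: 2.18
tool_pos: [555.2, 171.5, 296.2]
tcp_rot: [-90.0, 1.2, -13.5]
ft_force: [0.7, -0.3, -0.5]
finger_gap: 85.4
```

```bash
python3 - <<'E'
from h import *
a=snapshot("wrist");cv2.imwrite("pics/w1.png",a)
s=sense();print(s['tool_pos'],s['tcp_rot'],s['ft_force'])
print(proj("wrist",[557,165,170]),proj("wrist",[528,52,210]))
E
```

```text
[554.33545525 169.84425506 296.3038043 ] [-90.12132571   1.18140853 -13.60527147] [-0.54376843 -0.68728419 -0.35429932]
[265.03591545 190.03041048] [262.51274439 325.93213551]
```

View pics/w1.png

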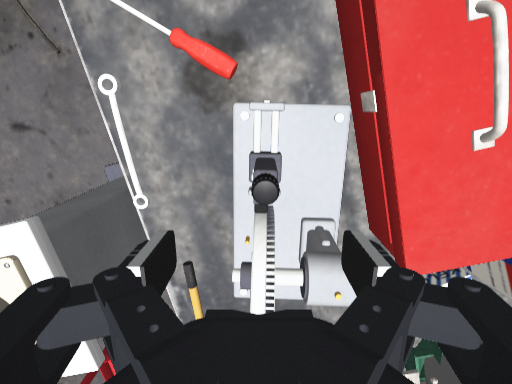

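The knob is at (265,189), and its projection from my estimate falls at (265,190), so the position is confirmed. I descend and grip it.

{"op": "arm_command", "data": {"commands": [[100,[0.1,-0.15,-1],[-0.1,-0.6,-0.4]],[100,[0,0,-1],[-0.1,-0.6,-0.4]],[100,[0,0,-1],[0,0,0]],[100,[0,0,-1],[0,0,0]],[100,[0,0,-0.4],[0,0,0]]]}}

```text
time: 2.65
tool_pos: [558.2, 163.9, 164.4]
tcp_rot: [-89.9, -0.5, -14.5]
ft_force: [-1.6, 0.0, -0.8]
finger_gap: 85.6
```

{"op": "arm_command", "data": {"commands": [[40,[-0.03,0.03,-0.12],[0,0,0]],[20,[0,0,0],[0,0,0]],[10,[0,0,0],[0,0,0]],[10,[0,0,0],[0,0,0]],[10,[0,0,0],[0,0,0]]], "force": 60}}

```text
time: 3.07
tool_pos: [556.4, 162.8, 161.7]
tcp_rot: [-90.0, -0.5, -14.6]
ft_force: [15.8, -4.8, -7.3]
finger_gap: 25.2
```

{"op": "arm_command", "data": {"commands": [[10,[0,0,0],[0,0,0]],[10,[0,0,0],[0,0,0]]]}}

```text
time: 3.23
tool_pos: [556.7, 162.7, 161.9]
tcp_rot: [-90.0, -0.5, -14.7]
ft_force: [3.2, 1.1, -7.9]
finger_gap: 24.5
```

{"op": "arm_command", "data": {"commands": [[10,[0.07,0.25,0],[0,0,0]],[10,[0.07,0.25,0],[0,0,0]],[10,[0.07,0.25,0],[0,0,0]],[10,[0.07,0.25,0],[0,0,0]],[10,[0.04,0.15,0],[0,0,0]]]}}

```text
time: 3.65
tool_pos: [563.8, 189.2, 161.9]
tcp_rot: [-91.0, -0.2, -14.9]
ft_force: [-2.6, -8.5, -1.9]
finger_gap: 24.5
```

{"op": "arm_command", "data": {"commands": [[10,[0.04,0.15,0],[0,0,0]],[10,[0.04,0.15,0],[0,0,0]]]}}

```text
time: 3.82
tool_pos: [564.6, 192.3, 161.8]
tcp_rot: [-91.8, -0.0, -15.0]
ft_force: [-12.7, -32.2, 6.4]
finger_gap: 23.8
```

{"op": "arm_command", "data": {"commands": [[10,[0.04,0.15,0],[0,0,0]],[10,[0.04,0.15,0],[0,0,0]],[10,[0,0,0],[0,0,0]]]}}

```text
time: 4.07
tool_pos: [564.4, 191.2, 162.0]
tcp_rot: [-93.0, 0.3, -15.3]
ft_force: [-1.0, 3.5, -7.5]
finger_gap: 24.6
```

{"op": "arm_command", "data": {"commands": [[70,[0,0,0],[0,0,0]],[90,[0,0,0],[1.5,0,0]],[90,[0,0,0.5],[1.5,0,0]],[90,[0,0,1],[0,0,0]],[90,[0,0,1],[0,0,0]]]}}

```text
time: 4.48
tool_pos: [562.0, 192.3, 234.7]
tcp_rot: [-90.0, 1.5, -15.2]
ft_force: [0.8, 0.3, 0.1]
finger_gap: 76.7
```

{"op": "arm_command", "data": {"commands": [[90,[0,0,1],[0,0,0]],[90,[0,0,0.6],[0,0,0]]]}}

```text
time: 4.65
tool_pos: [563.1, 193.3, 289.4]
tcp_rot: [-89.8, 1.2, -15.2]
ft_force: [0.6, 0.3, 1.0]
finger_gap: 76.6
```

```bash
python3 - <<'E'
from h import *
a=snapshot("side")
s=sense();print(s['tool_pos'],s['tcp_rot'],s['ft_force'])
b=snapshot("wrist")
c=cv2.resize(a[190:340,220:340],(480,600),interpolation=cv2.INTER_CUBIC)
d=b[:300,150:370];d=cv2.resize(d,(320,436));p=np.zeros((600,800,3),np.uint8);p[:,:480]=c;p[:436,480:]=d
cv2.imwrite("pics/v2.png",p)
E
```

```text
[564.43224188 193.749014   293.60617915] [-89.64635896   0.91312864 -15.17312991] [0.79040336 0.07673389 3.29263905]
```

View pics/v2.png

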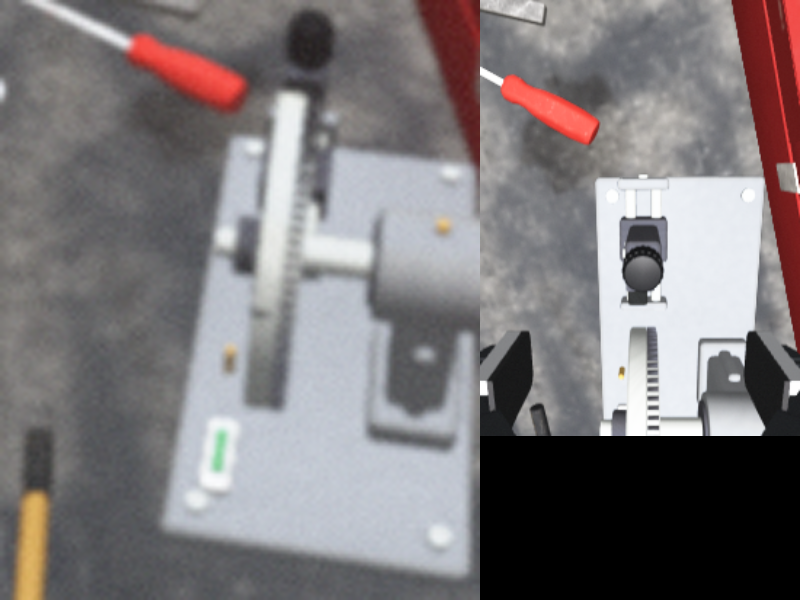

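The wrist view shows the brake block back at its stop, with a gap between shoe and rim. The timing line is unmoved at crop (262,313), so the wheel is resting. I move above the wheel top and write a helper that works out the line angle and the arc rows.

{"op": "arm_command", "data": {"commands": [[90,[-0.24,-0.95,0],[0,-0.5,0.2]],[90,[-0.24,-0.95,0],[0,-0.5,0.2]],[90,[-0.24,-0.95,0],[0,0,0.2]],[90,[-0.24,-0.95,0],[0,0,0.1]],[90,[-0.24,-0.95,0],[0,0,0]]]}}

```text
time: 5.17
tool_pos: [529.3, 54.7, 294.1]
tcp_rot: [-89.0, -0.5, -13.8]
ft_force: [0.4, 0.1, -0.4]
finger_gap: 76.8
```

```bash
cat >> h.py <<'E'
from scipy.spatial.transform import Rotation as Ro
C=np.array([528,51.5,125.]);t=np.radians(-14.5)
X=np.array([np.cos(t),np.sin(t),0]);Y=np.array([-np.sin(t),np.cos(t),0]);Z=np.array([0,0,1.])
def rimpt(phi,r=85,x=0):  # phi rotation about X from top, deg; + = towards robot's right
    p=np.radians(phi);return C+x*X+r*(np.cos(p)*Z-np.sin(p)*Y)
def tool_alpha(s=None):
    s=s or sense();d=s['tool_pos']-C;R=Ro.from_euler('xyz',s['tcp_rot'],degrees=True).as_matrix()
    y=R[:,1];return (np.degrees(np.arctan2(-d@Y,d@Z)),np.hypot(d@Y,d@Z),d@X,np.degrees(np.arctan2(y@Y,-y@Z)),R)
def forces(s):
    a,r,x,tl,R=tool_alpha(s);p=np.radians(a);tang=-np.cos(p)*Y-np.sin(p)*Z;rad=np.cos(p)*Z-np.sin(p)*Y
    F=s['ft_force'];M=s['wrist_torque'];return dict(a=round(a,1),r=round(r,1),x=round(x,1),tilt=round(tl,1),Ft=round(F@tang,2),Fr=round(F@rad,2),Fx=round(F@X,2),Mx=round(M@X,3))
E
python3 - <<'E'
from h import *
s=sense();print(s['tool_pos'],s['tcp_rot'],forces(s))
c,R,t=ext("side");print("side cam at",-R.T@t)
for phi in range(40,140,10):print(phi,proj("side",rimpt(phi,85,-11)).round(1),proj("side",rimpt(phi,85,11)).round(1))
g=cv2.cvtColor(cv2.imread("pics/side0.png"),cv2.COLOR_BGR2GRAY);print(g[262:274,278:298])
E
```

```text
[529.25616245  54.65868918 294.11876246] [-89.01016838  -0.50813597 -13.78001299] {'a': np.float64(-1.1), 'r': np.float64(169.2), 'x': np.float64(0.4), 'tilt': np.float64(1.0), 'Ft': np.float64(-0.22), 'Fr': np.float64(-0.4), 'Fx': np.float64(0.33), 'Mx': np.float64(-0.016)}
side cam at [ 372.22324628 -589.83331435  815.48796321]
40 [284.8 248.6] [295.9 250. ]
50 [283.9 256.1] [295.  257.5]
60 [283.1 263.4] [294.2 264.9]
70 [282.3 270.3] [293.4 271.8]
80 [281.7 276.5] [292.6 278. ]
90 [281.2 281.8] [292.  283.3]
100 [280.8 286. ] [291.5 287.5]
110 [280.6 289. ] [291.2 290.5]
120 [280.5 290.7] [290.9 292.2]
130 [280.6 291.2] [290.9 292.6]
[[192 191 192 184 174 167 178 190 197 197 194 183 162 144 139 149 165 179
  191 191]
 [191 192 191 184 178 169 179 192 193 193 189 176 155 133 132 140 161 184
  187 191]
 [190 190 190 188 182 175 178 182 184 189 188 165 146 144 139 150 172 187
  192 191]
 [191 193 188 185 176 169 179 183 185 186 178 160 140 129 138 151 171 188
  190 192]
 [189 193 189 183 166 159 165 174 178 180 175 153 131 119 122 143 174 191
  192 195]
 [191 189 187 181 158 138 138 152 154 167 165 151 131 128 130 147 172 186
  192 191]
 [190 192 190 181 155 124 120 124 134 151 159 144 131 122 126 149 176 186
  189 191]
 [190 189 188 185 163 140 132 136 141 150 152 143 119 115 124 146 172 185
  189 190]
 [187 188 190 184 167 155 148 154 158 159 153 138 127 121 125 153 177 188
  188 190]
 [190 192 192 184 168 156 153 158 159 160 149 130 120 112 129 158 179 187
  191 189]
 [190 189 191 184 169 152 148 151 153 155 144 125 113 113 132 159 185 190
  186 194]
 [194 194 193 183 167 147 149 151 151 146 135 121 105 109 128 163 182 192
  190 189]]
```

{"op": "arm_command", "data": {"commands": [[90,[-0.03,-0.1,-0.8],[-0.9,0.2,-0.7]],[90,[0,0,-0.8],[0,0.4,0]],[90,[0,0,-0.8],[0,0,0]],[90,[0,0,-0.7],[0,0,0]],[90,[0,0,0],[0,0,0]]]}}

```text
time: 5.58
tool_pos: [529.5, 46.0, 202.3]
tcp_rot: [-89.9, -0.8, -14.8]
ft_force: [-0.3, -0.2, -0.9]
finger_gap: 77.0
```

{"op": "arm_command", "data": {"commands": [[30,[0,0,0],[0,0,0]],[10,[0,0,0],[0,0,0]],[0,[0,0,0],[0,0,0]],[0,[0,0,0],[0,0,0]],[0,[0,0,0],[0,0,0]]], "force": 40}}

```text
time: 6.0
tool_pos: [526.8, 48.1, 205.8]
tcp_rot: [-89.9, -0.4, -14.7]
ft_force: [-13.6, 0.7, -7.7]
finger_gap: 21.3
```

```bash
cat >> h.py <<'E'
def plan(a1,step,r=None):
    s=sense();a,r0,x,tl,R=tool_alpha(s);r=r or r0
    n=max(1,round(abs(a1-a)/step));P=[s['tool_pos']]+[rimpt(a+(a1-a)*k/n,r0+(r-r0)*k/n,x) for k in range(1,n+1)]
    da=(a1-tl)/n
    print("n",n,"turn",(X*da).round(2),[ (np.diff(P,axis=0)[k]/30).round(2).tolist() for k in range(n)])
E
python3 - <<'E'
from h import *
s=sense();print(forces(s),s['finger_gap'],s['tcp_rot']);plan(15,3)
E
```

```text
{'a': np.float64(2.6), 'r': np.float64(80.9), 'x': np.float64(-0.3), 'tilt': np.float64(0.1), 'Ft': np.float64(3.1), 'Fr': np.float64(-7.61), 'Fx': np.float64(-13.36), 'Mx': np.float64(-0.382)} 21.291881720917715 [-89.90525719  -0.42242748 -14.71222044]
n 4 turn [ 3.61 -0.93  0.  ] [[-0.04, -0.14, -0.01], [-0.04, -0.14, -0.02], [-0.04, -0.14, -0.03], [-0.04, -0.14, -0.03]]
```

{"op": "arm_command", "data": {"commands": [[0,[-0.04,-0.14,-0.01],[3,-0.8,0]],[0,[-0.04,-0.14,-0.01],[3,-0.8,0]],[0,[-0.04,-0.14,-0.02],[3,-0.8,0]],[0,[-0.04,-0.14,-0.03],[3,-0.8,0]],[0,[-0.04,-0.14,-0.04],[3,-0.8,0]]]}}

```text
time: 6.42
tool_pos: [521.3, 28.4, 202.3]
tcp_rot: [-74.1, -0.7, -14.5]
ft_force: [4.2, 2.9, -13.0]
finger_gap: 21.2
```

```bash
python3 - <<'E'
from h import *
print(forces(sense()));plan(35,3.3)
E
```

```text
{'a': np.float64(17.3), 'r': np.float64(80.9), 'x': np.float64(-0.7), 'tilt': np.float64(15.9), 'Ft': np.float64(0.14), 'Fr': np.float64(-13.52), 'Fx': np.float64(3.34), 'Mx': np.float64(-0.367)}
n 5 turn [ 3.7  -0.96  0.  ] [[-0.04, -0.15, -0.05], [-0.04, -0.15, -0.06], [-0.04, -0.14, -0.07], [-0.04, -0.14, -0.08], [-0.03, -0.14, -0.09]]
```

{"op": "arm_command", "data": {"commands": [[0,[-0.04,-0.15,-0.05],[3.6,-0.9,0]],[0,[-0.04,-0.15,-0.06],[3.6,-0.9,0]],[0,[-0.04,-0.14,-0.07],[3.6,-0.9,0]],[0,[-0.04,-0.14,-0.08],[3.6,-0.9,0]],[0,[-0.03,-0.14,-0.09],[3.6,-0.9,0]]]}}

```text
time: 6.83
tool_pos: [515.3, 5.2, 190.2]
tcp_rot: [-55.0, -0.7, -14.8]
ft_force: [4.9, 7.6, -16.5]
finger_gap: 21.3
```

```bash
python3 - <<'E'
from h import *
print(forces(sense()));plan(53,3.6)
E
```

```text
{'a': np.float64(36.4), 'r': np.float64(81.0), 'x': np.float64(-0.7), 'tilt': np.float64(35.0), 'Ft': np.float64(2.9), 'Fr': np.float64(-18.37), 'Fx': np.float64(2.88), 'Mx': np.float64(-0.96)}
n 5 turn [ 3.48 -0.9   0.  ] [[-0.03, -0.12, -0.1], [-0.03, -0.11, -0.1], [-0.03, -0.11, -0.11], [-0.03, -0.1, -0.12], [-0.02, -0.09, -0.12]]
```

{"op": "arm_command", "data": {"commands": [[0,[-0.03,-0.12,-0.1],[3.5,-0.9,0]],[0,[-0.03,-0.11,-0.1],[3.5,-0.9,0]],[0,[-0.03,-0.11,-0.11],[3.5,-0.9,0]],[0,[-0.03,-0.1,-0.12],[3.5,-0.9,0]],[0,[-0.02,-0.1,-0.12],[3.5,-0.9,0]]]}}

```text
time: 7.25
tool_pos: [510.7, -12.4, 171.5]
tcp_rot: [-36.3, -0.7, -15.0]
ft_force: [5.8, 12.0, -14.3]
finger_gap: 21.4
```

{"op": "arm_command", "data": {"commands": [[0,[0,0,0],[0,0,0]],[0,[0,0,0],[0,0,0]],[0,[0,0,0],[0,0,0]]]}}

```text
time: 7.5
tool_pos: [510.5, -13.3, 170.0]
tcp_rot: [-36.0, -0.4, -15.1]
ft_force: [0.7, 4.2, -4.6]
finger_gap: 21.4
```

```bash
python3 - <<'E'
from h import *
print(forces(sense()),sense()['finger_gap']);plan(70,3.6)
E
```

```text
{'a': np.float64(56.1), 'r': np.float64(80.8), 'x': np.float64(-0.7), 'tilt': np.float64(54.0), 'Ft': np.float64(1.43), 'Fr': np.float64(-6.03), 'Fx': np.float64(-0.32), 'Mx': np.float64(-0.315)} 21.43858746208093
n 4 turn [ 3.88 -1.    0.  ] [[-0.02, -0.08, -0.14], [-0.02, -0.08, -0.14], [-0.02, -0.07, -0.15], [-0.02, -0.06, -0.15]]
```

{"op": "arm_command", "data": {"commands": [[60,[0,0,0],[0,0,0]],[60,[0,0,0],[0,0,0]]]}}

```text
time: 7.67
tool_pos: [511.4, -13.6, 171.4]
tcp_rot: [-36.2, -0.6, -15.0]
ft_force: [0.6, 0.2, 0.1]
finger_gap: 44.7
```

```bash
python3 - <<'E'
from h import *
ims=[snapshot("wrist") for i in range(12)]
s=sense();print(s['time'],forces(s),s['finger_gap'])
np.save("pics/seq1.npy",np.array([ims[0],ims[3],ims[7],ims[11]]))
p=np.zeros((600,800,3),np.uint8)
for i,k in enumerate((0,4,11)):
    d=cv2.resize(ims[k],(400,300));p[300*(i//2):300*(i//2)+300,400*(i%2):400*(i%2)+400]=d
d=snapshot("side")[190:340,220:420];p[300:,400:]=cv2.resize(d,(400,300))
cv2.imwrite("pics/v3.png",p)
E
```

```text
8.2667 {'a': np.float64(55.9), 'r': np.float64(81.1), 'x': np.float64(-0.4), 'tilt': np.float64(53.9), 'Ft': np.float64(-0.26), 'Fr': np.float64(0.58), 'Fx': np.float64(0.94), 'Mx': np.float64(-0.41)} 51.418718050594485
```

View pics/v3.png

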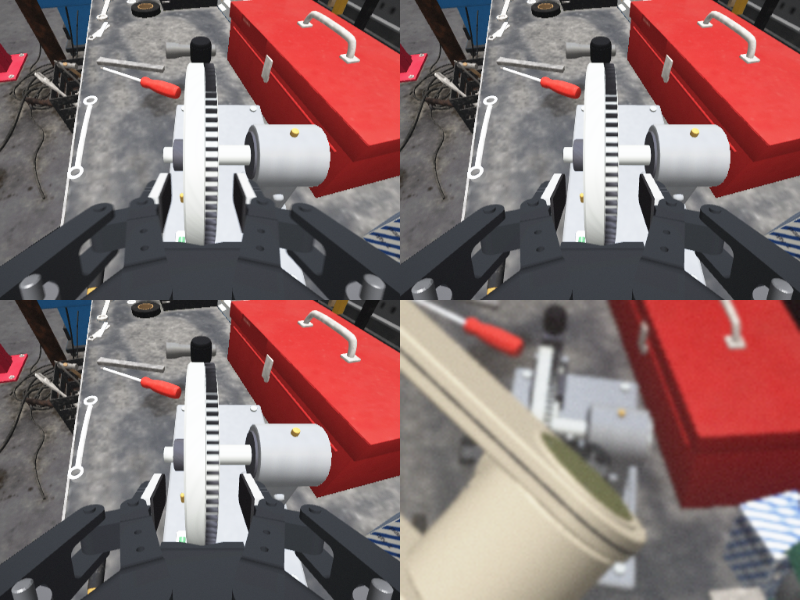

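The wrist view shows the rim and teeth clearly, with the gripper straddling the rim without touching it. The side view is blocked by the arm. I check whether the teeth are moving.

```bash
python3 - <<'E'
from h import *
q=np.load("pics/seq1.npy");g=[cv2.cvtColor(i,cv2.COLOR_BGR2GRAY).astype(int) for i in q]
for k in range(1,4):print(k,np.abs(g[k]-g[0])[100:300,240:285].mean(),np.abs(g[k]-g[0])[100:300,350:400].mean())
# tooth period profile
for k in(0,3):print(g[k][150:270:2,272])
E
```

```text
1 17.487111111111112 4.4416
2 21.058888888888887 6.6185
3 33.965555555555554 7.5294
[157  62  49 152 250 251 174  63  48 163 251 253 238  97  57 134 250 253
 251 160  69  64 235 253 253 231  93  69 169 251 252 245 137  84  89 227
 249 246 174  94  82 150 242 244 182 102  88  99 222 234 153 108  91  84
 216 198 120 102  90 128]
[247 247 163  57  46 211 250 251 213  88  50 184 248 253 242 164  57 138
 239 253 250 212  82  87 223 253 254 242 151  70 156 237 251 243 191  86
  93 200 245 245 205 112  79 130 219 239 202 116  85 100 195 229 169 103
  89 100 190 182 120  99]
```

```bash
cat >> h.py <<'E'
def strip(img,phis,xs,n="wrist",r=85):
    P=[[proj(n,rimpt(p,r,x)) for p in phis] for x in xs]
    m=np.array(P,np.float32);return cv2.remap(img,m[...,0],m[...,1],cv2.INTER_LINEAR)
E
python3 - <<'E'
from h import *
ims=[snapshot("wrist") for i in range(14)]
q=list(np.load("pics/seq1.npy"))+ims
s=sense();print(s['time'])
a=tool_alpha(s)[0];ph=np.arange(a-100,a-5,.25);xs=np.arange(-14,15,1.)
S=[strip(i,ph,xs) for i in q]
np.save("pics/S.npy",np.array(S));print(a)
out=np.vstack([cv2.resize(S[k],(760,70)) for k in(0,1,2,3,4,10,17)])
cv2.imwrite("pics/v4.png",out)
G=np.array([cv2.cvtColor(i,cv2.COLOR_BGR2GRAY).astype(float) for i in S])
ref=None
for k in range(len(G)):
    t=G[k][21:24,80:330].mean(0);t=t-t.mean();f=np.fft.rfft(t*np.hanning(250),4000);b=np.argmax(abs(f[60:400]))+60
    print(k,"per",4000/b*.25,"phase",np.degrees(np.angle(f[b])).round())
E
```

```text
9.0167Traceback (most recent call last):
  File "<stdin>", line 6, in <module>
  File "h.py", line 34, in strip
    P=[[proj(n,rimpt(p,r,x)) for p in phis] for x in xs]
        ~~~~^^^^^^^^^^^^^^^^
  File "h.py", line 16, in proj
    c,R,t=ext(n);q=R@np.asarray(P,float)+t;return np.array([c['fx']*q[0]/q[2]+c['cx'],c['fy']*q[1]/q[2]+c['cy']])
          ~~~^^^
  File "h.py", line 4, in ext
    c=camera_info(n)
ValueError: time passes only in moves, steps and waits
```

```bash
cat >> h.py <<'E'
def strip(img,phis,xs,n="wrist",r=85,E=None):
    c,R,t=E or ext(n)
    P=np.array([[R@rimpt(p,r,x)+t for p in phis] for x in xs])
    return cv2.remap(img,(c['fx']*P[...,0]/P[...,2]+c['cx']).astype(np.float32),(c['fy']*P[...,1]/P[...,2]+c['cy']).astype(np.float32),cv2.INTER_LINEAR)
E
cat > roll.py <<'E'
from h import *
import sys
n=int(sys.argv[1]);tag=sys.argv[2]
s=sense();E=ext("wrist");t0=s['time']
q=[snapshot("wrist") for i in range(n)]
a=tool_alpha(s)[0];ph=np.arange(a-90,a-10,.25);xs=np.arange(-14,15,1.)
S=[strip(i,ph,xs,E=E) for i in q]
print("t",t0,sense()['time'],"a",round(a,1),"phi range",ph[0],ph[-1])
ks=np.linspace(0,n-1,6).astype(int)
cv2.imwrite(f"pics/{tag}.png",np.vstack([cv2.resize(S[k],(760,90)) for k in ks]))
G=np.array([cv2.cvtColor(i,cv2.COLOR_BGR2GRAY).astype(float) for i in S]);np.save(f"pics/{tag}.npy",G)
f=[np.fft.rfft((g[21:24,20:300].mean(0)-g[21:24,20:300].mean())*np.hanning(280),4000) for g in G]
b=np.argmax(abs(f[0][60:500]))+60;per=1000/b
pa=np.unwrap([np.angle(x[b]) for x in f]);print("period",per,"rot",(-(pa-pa[0])/2/np.pi*per).round(2))
E
python3 roll.py 10 v4
```

```text
t 9.0167 9.5167 a 55.8 phi range -34.156995642587184 45.593004357412816
period 4.149377593360996 rot [-0.    1.44  2.72  3.86  4.88  5.78  6.59  7.28  7.91  8.45]
```

View pics/v4.png

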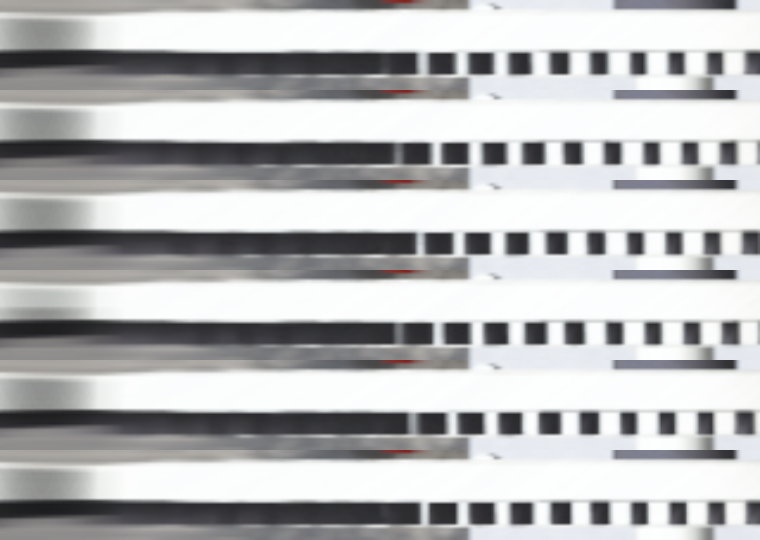

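The unrolled rim strip works: the wheel is rolling in the + direction, about 0.5 rad/s and slowing. I keep tracking it until it rests.

```bash
python3 roll.py 20 v5; python3 - <<'E'
from h import *
s=sense();print(forces(s),s['finger_gap'],s['tcp_rot']);plan(-10,15)
E
```

```text
t 9.5167 10.5167 a 55.8 phi range -34.175595249717716 45.574404750282284
period 4.149377593360996 rot [-0.    0.42  0.8   1.11  1.4   1.64  1.86  2.04  2.22  2.36  2.48  2.61
  2.71  2.78  2.83  2.91  2.95  3.02  3.06  3.09]
{'a': np.float64(55.8), 'r': np.float64(81.1), 'x': np.float64(-0.4), 'tilt': np.float64(53.9), 'Ft': np.float64(0.06), 'Fr': np.float64(-0.8), 'Fx': np.float64(0.11), 'Mx': np.float64(-0.42)} 51.19260277772381 [-36.07375431  -0.48316883 -15.045875  ]
n 4 turn [-15.47   4.    -0.  ] [[0.13, 0.51, 0.57], [0.17, 0.64, 0.4], [0.19, 0.72, 0.2], [0.19, 0.75, -0.02]]
```

At rest (A). I move the open gripper back along the arc to about -30° for a long second turn.

{"op": "arm_command", "data": {"commands": [[60,[0.06,0.22,0.25],[-6.6,1.7,0]],[60,[0.06,0.24,0.23],[-6.6,1.7,0]],[60,[0.07,0.26,0.21],[-6.6,1.7,0]],[60,[0.07,0.27,0.18],[-6.6,1.7,0]],[60,[0.08,0.29,0.15],[-6.6,1.7,0]]]}}

```text
time: 10.93
tool_pos: [518.7, 21.1, 195.2]
tcp_rot: [-70.9, -0.4, -16.0]
ft_force: [-0.0, 0.5, -0.4]
finger_gap: 51.5
```

```bash
python3 - <<'E'
from h import *
s=sense();print(forces(s),s['finger_gap'],s['tcp_rot']);plan(-30,6.5,78)
E
```

```text
{'a': np.float64(24.3), 'r': np.float64(77.0), 'x': np.float64(-1.4), 'tilt': np.float64(19.1), 'Ft': np.float64(-0.27), 'Fr': np.float64(-0.58), 'Fx': np.float64(-0.18), 'Mx': np.float64(-0.172)} 51.509787343256136 [-70.89681107  -0.4488169  -15.9677691 ]
n 8 turn [-5.94  1.54 -0.  ] [[0.07, 0.27, 0.11], [0.07, 0.29, 0.08], [0.08, 0.29, 0.04], [0.08, 0.3, 0.01], [0.08, 0.3, -0.03], [0.08, 0.29, -0.07], [0.07, 0.28, -0.1], [0.07, 0.27, -0.13]]
```

{"op": "arm_command", "data": {"commands": [[60,[0.08,0.28,0.12],[-5.9,1.5,0]],[60,[0.08,0.29,0.08],[-5.9,1.5,0.4]],[60,[0.08,0.3,0.04],[-5.9,1.5,0.4]],[60,[0.08,0.3,0.01],[-5.9,1.5,0.4]],[60,[0.08,0.3,-0.03],[-5.9,1.5,0.3]]]}}

```text
time: 11.35
tool_pos: [536.4, 67.1, 213.5]
tcp_rot: [-102.6, -2.5, -13.8]
ft_force: [0.3, -0.0, -1.5]
finger_gap: 51.4
```

{"op": "arm_command", "data": {"commands": [[60,[0.08,0.29,-0.07],[-5.9,1.5,0]],[60,[0.08,0.28,-0.1],[-5.9,1.5,0]],[60,[0.08,0.27,-0.13],[-5.9,1.5,0]],[60,[0,0,0],[0,0,0]]]}}

```text
time: 11.68
tool_pos: [544.7, 99.2, 204.6]
tcp_rot: [-122.0, -2.5, -12.6]
ft_force: [0.1, 0.3, -2.2]
finger_gap: 51.7
```

```bash
python3 - <<'E'
from h import *
s=sense();print(forces(s),s['finger_gap'],s['tcp_rot']);plan(-30,6.5,78)
E
python3 roll.py 2 v6
```

```text
{'a': np.float64(-32.3), 'r': np.float64(94.1), 'x': np.float64(4.3), 'tilt': np.float64(-32.0), 'Ft': np.float64(-1.5), 'Fr': np.float64(-1.71), 'Fx': np.float64(-0.0), 'Mx': np.float64(0.281)} 51.67354073682681 [-122.02564515   -2.52861236  -12.58151   ]
n 1 turn [ 1.91 -0.49  0.  ] [[-0.09, -0.37, -0.4]]
t 11.6833 11.7833 a -32.3 phi range -122.32055476666736 -42.57055476666736
period 4.405286343612334 rot [-0.   -0.88]
```

{"op": "arm_command", "data": {"commands": [[60,[-0.2,-0.1,-0.2],[0.3,1.2,-1]],[60,[-0.08,-0.14,-0.2],[0.3,1.2,-1]],[60,[0,0,0],[0,0,0]]]}}

```text
time: 12.03
tool_pos: [537.4, 88.0, 198.1]
tcp_rot: [-121.0, -0.3, -15.1]
ft_force: [0.0, -0.6, 0.3]
finger_gap: 51.4
```

```bash
python3 - <<'E'
from h import *
s=sense();print(forces(s),s['finger_gap'],s['tcp_rot']);plan(-30,6.5,78)
E
python3 roll.py 2 v6
```

```text
{'a': np.float64(-27.3), 'r': np.float64(82.2), 'x': np.float64(-0.0), 'tilt': np.float64(-31.0), 'Ft': np.float64(0.63), 'Fr': np.float64(-0.01), 'Fx': np.float64(0.16), 'Mx': np.float64(0.264)} 51.41401431026207 [-121.04039228   -0.27397486  -15.05608118]
n 1 turn [ 1.01 -0.26  0.  ] [[0.01, 0.04, -0.18]]
t 12.0333 12.1333 a -27.3 phi range -117.29106556708403 -37.54106556708403
period 4.366812227074236 rot [-0.   -0.39]
```

Now grip, then turn the wheel in the + direction.

{"op": "arm_command", "data": {"commands": [[20,[0,0.05,-0.12],[0.5,0,0]],[0,[0,0,0],[0,0,0]],[0,[0,0,0],[0,0,0]],[0,[0,0,0],[0,0,0]]]}}

```text
time: 12.47
tool_pos: [537.3, 88.6, 197.6]
tcp_rot: [-120.3, -0.3, -15.2]
ft_force: [4.3, -3.0, -6.5]
finger_gap: 21.0
```

```bash
python3 roll.py 2 v6;python3 - <<'E'
from h import *
s=sense();print(forces(s),s['finger_gap'],s['tcp_rot']);plan(65,5)
g=np.load("pics/v6.npy")[0];print(g[10].astype(int)[::8],g[16].astype(int)[::8])
E
```

```text
t 12.4667 12.5667 a -27.8 phi range -117.81486665380555 -38.06486665380555
period 4.366812227074236 rot [-0.    0.01]
{'a': np.float64(-27.8), 'r': np.float64(82.0), 'x': np.float64(-0.2), 'tilt': np.float64(-30.3), 'Ft': np.float64(1.36), 'Fr': np.float64(-0.47), 'Fx': np.float64(-1.57), 'Mx': np.float64(0.239)} 21.015966276654417 [-120.30918555   -0.30868507  -15.23846564]
n 19 turn [ 4.86 -1.26  0.  ] [[-0.05, -0.2, 0.1], [-0.05, -0.21, 0.08], [-0.06, -0.22, 0.06], [-0.06, -0.22, 0.04], [-0.06, -0.22, 0.02], [-0.06, -0.23, 0.0], [-0.06, -0.23, -0.02], [-0.06, -0.22, -0.04], [-0.06, -0.22, -0.06], [-0.06, -0.21, -0.07], [-0.05, -0.21, -0.09], [-0.05, -0.2, -0.11], [-0.05, -0.19, -0.13], [-0.05, -0.18, -0.14], [-0.04, -0.16, -0.16], [-0.04, -0.15, -0.17], [-0.04, -0.14, -0.19], [-0.03, -0.12, -0.2], [-0.03, -0.1, -0.21]]
[141 155 159 153 138 115 108 104 106 105 107 111 107 112 120 130 139 142
 149 160 166 172 182 190 191 203 206 208 209 215 222 228 233 237 241 243
 245 244 244 244] [154 168 171 167 154 129 115 106 102 101 104 105 106 109 107 115 123 126
 136 138 137 144 164 166 164 185 181 176 178 179 177 181 196 198 199 223
 225 220 213 211]
```

{"op": "arm_command", "data": {"commands": [[0,[-0.05,-0.2,0.1],[4.9,-1.3,0]],[0,[-0.05,-0.21,0.08],[4.9,-1.3,0]],[0,[-0.06,-0.22,0.06],[4.9,-1.3,0]],[0,[-0.06,-0.22,0.04],[4.9,-1.3,0]],[0,[-0.06,-0.22,0.02],[4.9,-1.3,0]]]}}

```text
time: 12.98
tool_pos: [529.3, 58.2, 206.1]
tcp_rot: [-94.6, -0.3, -14.9]
ft_force: [0.6, -2.9, -11.4]
finger_gap: 21.3
```

{"op": "arm_command", "data": {"commands": [[0,[-0.06,-0.23,0],[4.9,-1.3,0]],[0,[-0.06,-0.23,-0.02],[4.9,-1.3,0]],[0,[-0.06,-0.22,-0.04],[4.9,-1.3,0]],[0,[-0.06,-0.22,-0.06],[4.9,-1.3,0]],[0,[-0.06,-0.22,-0.07],[4.9,-1.3,0]]]}}

```text
time: 13.4
tool_pos: [519.8, 22.7, 200.7]
tcp_rot: [-68.1, -0.8, -15.1]
ft_force: [9.1, 7.7, -23.0]
finger_gap: 21.4
```

```bash
python3 - <<'E'
from h import *
s=sense();print(forces(s),s['finger_gap'],s['tcp_rot']);plan(65,5,82)
E
```

```text
{'a': np.float64(21.6), 'r': np.float64(81.4), 'x': np.float64(-0.8), 'tilt': np.float64(21.8), 'Ft': np.float64(-0.61), 'Fr': np.float64(-24.93), 'Fx': np.float64(6.9), 'Mx': np.float64(-0.434)} 21.43507697967342 [-68.14525725  -0.75511075 -15.10338004]
n 9 turn [ 4.64 -1.2   0.  ] [[-0.05, -0.2, -0.09], [-0.05, -0.2, -0.11], [-0.05, -0.19, -0.12], [-0.05, -0.18, -0.14], [-0.04, -0.16, -0.16], [-0.04, -0.15, -0.17], [-0.04, -0.14, -0.18], [-0.03, -0.12, -0.19], [-0.03, -0.1, -0.2]]
```

{"op": "arm_command", "data": {"commands": [[0,[-0.05,-0.19,-0.13],[4.7,-1.2,0]],[0,[-0.05,-0.19,-0.14],[4.7,-1.2,0]],[0,[-0.05,-0.18,-0.14],[4.7,-1.2,0]],[0,[-0.05,-0.17,-0.15],[4.7,-1.2,0]],[0,[-0.04,-0.15,-0.17],[4.7,-1.2,0]]]}}

```text
time: 13.82
tool_pos: [512.4, -5.3, 180.9]
tcp_rot: [-42.7, -0.9, -15.5]
ft_force: [4.5, 5.7, -7.4]
finger_gap: 21.3
```

{"op": "arm_command", "data": {"commands": [[0,[-0.04,-0.14,-0.18],[4.7,-1.2,0]],[0,[-0.04,-0.13,-0.19],[4.7,-1.2,0]],[0,[-0.03,-0.11,-0.2],[4.7,-1.2,0]],[0,[-0.02,-0.08,-0.2],[3,-0.8,0]],[0,[0,0,0],[0,0,0]]]}}

```text
time: 14.23
tool_pos: [508.4, -20.6, 156.7]
tcp_rot: [-23.7, -0.6, -16.0]
ft_force: [6.4, 7.1, 0.9]
finger_gap: 21.6
```

```bash
python3 roll.py 2 v7;python3 - <<'E'
from h import *
s=sense();print(forces(s),s['finger_gap'],s['tcp_rot'],s['joint_pos'])
g=np.load("pics/v7.npy")[0];print(g[10].astype(int)[::4])
cv2.imwrite("pics/v7w.png",snapshot("wrist"))
E
```

```text
t 14.2333 14.3333 a 67.0 phi range -22.972745132767088 56.77725486723291
period 4.149377593360996 rot [-0.    0.05]
{'a': np.float64(66.4), 'r': np.float64(81.1), 'x': np.float64(-0.9), 'tilt': np.float64(66.0), 'Ft': np.float64(-2.29), 'Fr': np.float64(-4.01), 'Fx': np.float64(0.95), 'Mx': np.float64(-0.069)} 21.20688498402344 [-23.97646609  -0.60169808 -15.93715217] [-43.13384372  17.8659382  107.62703513  54.96808865  95.79674841
 -43.80283376]
[245 242 240 238 232 226 232 238 240 242 246 250 254 254 254 254 254 254
 254 254 254 254 254 254 254 254 254 254 254 254 254 254 255 254 254 254
 254 254 254 255 254 254 254 254 254 254 255 255 254 254 255 255 255 255
 254 254 254 254 254 254 254 254 254 254 253 253 253 253 253 253 253 253
 252 252 252 251 250 249 247 245]
```

View pics/v7.png

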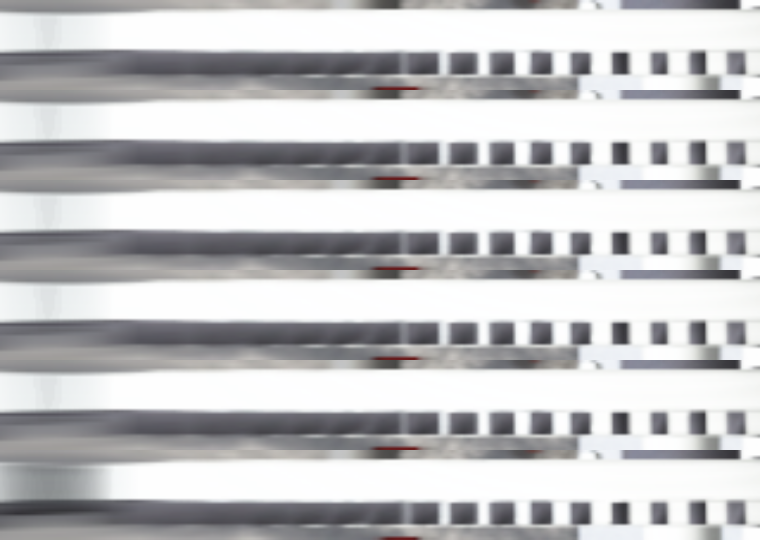

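The line isn't in the visible -23..57° range yet. The wheel turned about +95° from rest A and is pulling back. I release it so it rolls back, and move the open gripper back along the arc meanwhile.

{"op": "arm_command", "data": {"commands": [[60,[0,0,0],[0,0,0]],[60,[0,0,0],[0,0,0]],[60,[0,0,0],[0,0,0]],[60,[0.03,0.14,0.27],[-6,1.5,0.3]],[60,[0.05,0.17,0.25],[-6,1.5,0.3]]]}}

```text
time: 14.8
tool_pos: [508.0, -11.1, 165.7]
tcp_rot: [-36.4, -0.1, -15.4]
ft_force: [0.6, -0.1, 0.4]
finger_gap: 51.1
```

{"op": "arm_command", "data": {"commands": [[60,[0.05,0.19,0.24],[-6,1.5,0.2]],[60,[0.06,0.22,0.22],[-6,1.5,0.2]],[60,[0.06,0.24,0.2],[-6,1.5,0]],[60,[0.07,0.26,0.18],[-6,1.5,0]],[60,[0.07,0.27,0.15],[-6,1.5,0]]]}}

```text
time: 15.22
tool_pos: [519.5, 20.8, 200.5]
tcp_rot: [-68.8, -1.5, -15.4]
ft_force: [-0.7, 0.5, -0.3]
finger_gap: 51.4
```

```bash
python3 - <<'E'
from h import *
s=sense();print(forces(s),s['finger_gap'],s['tcp_rot']);plan(-30,6.2,82)
E
```

```text
{'a': np.float64(22.9), 'r': np.float64(82.0), 'x': np.float64(-0.6), 'tilt': np.float64(21.2), 'Ft': np.float64(-0.19), 'Fr': np.float64(-0.43), 'Fx': np.float64(-0.8), 'Mx': np.float64(-0.138)} 51.36762376043276 [-68.79422507  -1.45833727 -15.38353306]
n 9 turn [-5.51  1.42 -0.  ] [[0.07, 0.25, 0.1], [0.07, 0.26, 0.07], [0.07, 0.27, 0.04], [0.07, 0.27, 0.01], [0.07, 0.27, -0.02], [0.07, 0.27, -0.05], [0.07, 0.26, -0.07], [0.07, 0.25, -0.1], [0.06, 0.24, -0.13]]
```

{"op": "arm_command", "data": {"commands": [[60,[0.07,0.25,0.09],[-5.3,1.5,0.2]],[60,[0.07,0.26,0.05],[-5.3,1.5,0.2]],[60,[0.07,0.27,0.02],[-5.3,1.5,0.2]],[60,[0.06,0.27,-0.01],[-5.3,1.5,0]],[60,[0.06,0.27,-0.04],[-5.3,1.5,0]]]}}

```text
time: 15.63
tool_pos: [535.1, 61.7, 217.4]
tcp_rot: [-97.5, -2.6, -13.9]
ft_force: [0.2, -0.7, -0.3]
finger_gap: 51.4
```

{"op": "arm_command", "data": {"commands": [[60,[0.06,0.27,-0.08],[-5.3,1.5,0]],[60,[0.06,0.26,-0.11],[-5.3,1.5,0]],[60,[0.06,0.25,-0.13],[-5.3,1.5,0]],[60,[0.06,0.24,-0.15],[-5.3,1.5,0]],[60,[0,0,0],[0,0,0]]]}}

```text
time: 16.05
tool_pos: [544.9, 99.2, 207.5]
tcp_rot: [-120.8, -2.5, -12.5]
ft_force: [-0.6, 1.0, -1.6]
finger_gap: 51.3
```

{"op": "arm_command", "data": {"commands": [[60,[0,0,0],[0,0,0]],[60,[0,0,0],[0,0,0]],[60,[0,0,0],[0,0,0]],[60,[0,0,0],[0,0,0]],[60,[0,0,0],[0,0,0]]]}}

```text
time: 16.47
tool_pos: [545.2, 98.8, 209.1]
tcp_rot: [-120.4, -2.6, -12.5]
ft_force: [0.6, -0.1, 0.5]
finger_gap: 51.2
```

```bash
python3 roll.py 6 v8; python3 - <<'E'
from h import *
s=sense();print(forces(s),s['finger_gap'],s['tcp_rot']);plan(-30,6.2,81)
g=np.load("pics/v8.npy")[-1];print(g[8:13].mean(0).astype(int)[::3])
E
```

```text
t 16.4667 16.7667 a -30.8 phi range -120.78245620999485 -41.03245620999485
period 4.405286343612334 rot [-0.   -0.36 -0.23  0.02  0.26  0.43]
{'a': np.float64(-31.3), 'r': np.float64(97.4), 'x': np.float64(4.5), 'tilt': np.float64(-30.4), 'Ft': np.float64(-0.15), 'Fr': np.float64(0.08), 'Fx': np.float64(-0.61), 'Mx': np.float64(0.172)} 50.945548552396055 [-120.46552502   -2.5214928   -12.47506336]
n 1 turn [ 0.39 -0.1   0.  ] [[-0.08, -0.33, -0.44]]
[182 188 194 198 201 202 203 203 203 202 201 198 193 187 180 171 162 151
 140 128 115 108 108 109 110 111 112 113 113 112 112 111 112 112 112 112
 113 114 115 117 120 123 125 129 132 136 140 143 134  87  33  45 125 158
 158 160 163 167 171 173 175 178 182 187 192 192 193 194 196 197 197 199
 200 202 205 209 213 216 219 221 223 224 226 229 233 234 235 235 236 238
 239 240 240 240 242 244 245 246 247 247 248 248 248 248 248 249 249]
```

The timing line shows in the strip at about φ = -83°. I fix the gripper pose and re-measure once the wheel has settled.

{"op": "arm_command", "data": {"commands": [[60,[-0.18,-0.13,-0.26],[0.3,1.2,-1]],[60,[-0.05,-0.15,-0.22],[0.3,1.2,-1]],[60,[0,0,0],[0,0,0]],[60,[0,0,0],[0,0,0]],[60,[0,0,0],[0,0,0]]]}}

```text
time: 17.18
tool_pos: [536.9, 89.7, 191.4]
tcp_rot: [-120.5, 0.3, -14.7]
ft_force: [-0.2, -0.1, -0.2]
finger_gap: 51.3
```

```bash
cat > line.py <<'E'
from h import *
s=sense();E=ext("wrist");q=[snapshot("wrist") for i in range(3)]
a=tool_alpha(s)[0];ph=np.arange(a-110,a-10,.25)
for i in (q[0],q[-1]):
    g=cv2.cvtColor(strip(i,ph,np.arange(-8,3,1.),E=E),cv2.COLOR_BGR2GRAY).astype(float).mean(0)
    d=np.clip(cv2.blur(g[None],(31,1))[0]*.9-g,0,None);d[:20]=0;d[-20:]=0;k=d.argmax();sl=slice(max(0,k-12),k+13)
    print("line phi",(ph[sl]*d[sl]).sum()/d[sl].sum(),"depth",d[k])
s=sense();print(s['time'],forces(s),s['finger_gap'],s['tcp_rot'])
E
python3 line.py
```

```text
line phi -83.89036841915238 depth 51.982991202345985
line phi -83.77650840413894 depth 51.01348973607043
17.3333 {'a': np.float64(-30.6), 'r': np.float64(77.8), 'x': np.float64(-0.8), 'tilt': np.float64(-30.4), 'Ft': np.float64(0.91), 'Fr': np.float64(-0.18), 'Fx': np.float64(-0.16), 'Mx': np.float64(0.253)} 51.66195348748641 [-120.4487841     0.2626424   -14.70029087]
```

B: the wheel rests with the line at -83.8°. Rest A had the line out of sight, so I repeat the approach from the other side. First the open gripper goes to about +55°.

```bash
python3 -c "
from h import *
plan(55,6.1,84)"
```

```text
n 14 turn [ 5.91 -1.53  0.  ] [[-0.06, -0.23, 0.14], [-0.06, -0.25, 0.12], [-0.07, -0.26, 0.09], [-0.07, -0.27, 0.06], [-0.07, -0.27, 0.03], [-0.07, -0.28, -0.0], [-0.07, -0.28, -0.03], [-0.07, -0.27, -0.06], [-0.07, -0.27, -0.09], [-0.07, -0.26, -0.12], [-0.06, -0.24, -0.15], [-0.06, -0.23, -0.18], [-0.05, -0.21, -0.2], [-0.05, -0.19, -0.23]]
```

{"op": "arm_command", "data": {"commands": [[60,[-0.06,-0.23,0.14],[5.9,-1.5,0]],[60,[-0.06,-0.25,0.12],[5.9,-1.5,0]],[60,[-0.07,-0.26,0.09],[5.9,-1.5,0]],[60,[-0.07,-0.27,0.06],[5.9,-1.5,0]],[60,[-0.07,-0.27,0.03],[5.9,-1.5,0]]]}}

```text
time: 17.75
tool_pos: [527.4, 57.5, 202.0]
tcp_rot: [-89.2, 0.3, -13.6]
ft_force: [0.1, -0.5, -0.2]
finger_gap: 51.2
```

{"op": "arm_command", "data": {"commands": [[60,[-0.07,-0.28,0],[5.9,-1.5,0]],[60,[-0.07,-0.28,-0.03],[5.9,-1.5,0]],[60,[-0.07,-0.27,-0.06],[5.9,-1.5,0]],[60,[-0.07,-0.27,-0.09],[5.9,-1.5,0]],[60,[-0.07,-0.26,-0.12],[5.9,-1.5,0]]]}}

```text
time: 18.17
tool_pos: [521.9, 14.7, 204.0]
tcp_rot: [-57.4, -1.8, -13.9]
ft_force: [-0.1, 0.9, -0.7]
finger_gap: 51.2
```

```bash
python3 -c "
from h import *
s=sense();print(s['time'],forces(s),s['tcp_rot']);plan(55,6,80)"
```

```text
18.1667 {'a': np.float64(25.2), 'r': np.float64(87.3), 'x': np.float64(3.3), 'tilt': np.float64(32.6), 'Ft': np.float64(-0.52), 'Fr': np.float64(-0.97), 'Fx': np.float64(-0.35), 'Mx': np.float64(-0.276)} [-57.3822466   -1.78051927 -13.87390957]
n 5 turn [ 4.33 -1.12  0.  ] [[-0.06, -0.23, -0.18], [-0.05, -0.21, -0.21], [-0.05, -0.18, -0.22], [-0.04, -0.16, -0.24], [-0.03, -0.13, -0.25]]
```

{"op": "arm_command", "data": {"commands": [[60,[-0.08,-0.22,-0.18],[4.3,-0.7,-0.3]],[60,[-0.08,-0.2,-0.21],[4.3,-0.7,-0.3]],[60,[-0.07,-0.18,-0.22],[4.3,-0.7,0]],[60,[-0.06,-0.16,-0.24],[4.3,-0.7,0]],[60,[-0.03,-0.13,-0.25],[4.3,-0.8,0]]]}}

```text
time: 18.58
tool_pos: [514.5, -18.4, 176.2]
tcp_rot: [-34.7, -0.8, -15.4]
ft_force: [0.9, 0.2, 0.8]
finger_gap: 51.3
```

{"op": "arm_command", "data": {"commands": [[60,[0,0,0],[0,0,0]]]}}

```text
time: 18.67
tool_pos: [512.8, -19.0, 172.9]
tcp_rot: [-34.4, -0.4, -15.5]
ft_force: [-0.1, 0.2, -1.2]
finger_gap: 51.6
```

```bash
python3 -c "
from h import *
s=sense();print(s['time'],forces(s),s['tcp_rot']);plan(55,6,80)"
```

```text
18.6667 {'a': np.float64(56.4), 'r': np.float64(86.5), 'x': np.float64(2.9), 'tilt': np.float64(55.6), 'Ft': np.float64(0.92), 'Fr': np.float64(-0.85), 'Fx': np.float64(-0.12), 'Mx': np.float64(-0.41)} [-34.43312469  -0.39538466 -15.50538888]
n 1 turn [-0.54  0.14 -0.  ] [[0.05, 0.21, -0.07]]
```

{"op": "arm_command", "data": {"commands": [[60,[-0.06,0.16,-0.09],[0,0.3,0.5]],[20,[0,0,0],[0,0,0]],[0,[0,0,0],[0,0,0]],[0,[0,0,0],[0,0,0]],[0,[0,0,0],[0,0,0]]]}}

```text
time: 19.08
tool_pos: [510.5, -13.3, 171.4]
tcp_rot: [-35.2, -0.1, -14.7]
ft_force: [2.6, -0.2, -6.8]
finger_gap: 21.2
```

```bash
python3 -c "
from h import *
s=sense();print(s['time'],forces(s),s['finger_gap']);plan(-35,5)"
```

```text
19.0833 {'a': np.float64(55.3), 'r': np.float64(81.6), 'x': np.float64(-0.7), 'tilt': np.float64(54.8), 'Ft': np.float64(5.33), 'Fr': np.float64(-4.25), 'Fx': np.float64(2.56), 'Mx': np.float64(-1.645)} 21.226033647529952
n 18 turn [-4.83  1.25 -0.  ] [[0.04, 0.14, 0.19], [0.04, 0.15, 0.18], [0.04, 0.17, 0.16], [0.05, 0.18, 0.15], [0.05, 0.19, 0.13], [0.05, 0.2, 0.11], [0.06, 0.21, 0.09], [0.06, 0.22, 0.07], [0.06, 0.23, 0.05], [0.06, 0.23, 0.03], [0.06, 0.23, 0.01], [0.06, 0.23, -0.01], [0.06, 0.23, -0.03], [0.06, 0.23, -0.05], [0.06, 0.22, -0.07], [0.06, 0.21, -0.09], [0.05, 0.2, -0.11], [0.05, 0.19, -0.13]]
```

{"op": "arm_command", "data": {"commands": [[0,[0.04,0.14,0.19],[-4.8,1.25,0]],[0,[0.04,0.15,0.17],[-4.8,1.25,0]],[0,[0.04,0.17,0.15],[-4.8,1.25,0]],[0,[0.05,0.18,0.14],[-4.8,1.25,0]],[0,[0.05,0.19,0.12],[-4.8,1.25,0]]]}}

```text
time: 19.5
tool_pos: [517.0, 12.0, 195.4]
tcp_rot: [-61.1, -0.4, -14.9]
ft_force: [9.1, 6.5, -23.8]
finger_gap: 21.1
```

{"op": "arm_command", "data": {"commands": [[0,[0.05,0.2,0.1],[-4.8,1.25,0]],[0,[0.06,0.21,0.08],[-4.8,1.25,0]],[0,[0.06,0.22,0.06],[-4.8,1.25,0]],[0,[0.06,0.23,0.04],[-4.8,1.25,0]],[0,[0.06,0.23,0.02],[-4.8,1.25,0]]]}}

```text
time: 19.92
tool_pos: [525.9, 46.4, 206.6]
tcp_rot: [-87.6, -1.5, -14.5]
ft_force: [6.9, -5.0, -23.4]
finger_gap: 21.0
```

```bash
python3 -c "
from h import *
s=sense();print(s['time'],forces(s),s['finger_gap']);plan(-38,5,81)"
```

```text
19.9167 {'a': np.float64(3.8), 'r': np.float64(81.8), 'x': np.float64(-0.7), 'tilt': np.float64(2.4), 'Ft': np.float64(4.66), 'Fr': np.float64(-23.12), 'Fx': np.float64(7.96), 'Mx': np.float64(-0.675)} 21.014831105199924
n 8 turn [-4.89  1.26 -0.  ] [[0.06, 0.24, 0.0], [0.06, 0.24, -0.02], [0.06, 0.24, -0.04], [0.06, 0.23, -0.06], [0.06, 0.22, -0.09], [0.06, 0.22, -0.11], [0.05, 0.2, -0.13], [0.05, 0.19, -0.15]]
```

{"op": "arm_command", "data": {"commands": [[0,[0.06,0.24,-0.02],[-4.8,1.3,0]],[0,[0.06,0.24,-0.04],[-4.8,1.3,0]],[0,[0.06,0.24,-0.06],[-4.8,1.3,0]],[0,[0.06,0.23,-0.08],[-4.8,1.3,0]],[0,[0.06,0.22,-0.1],[-4.8,1.3,0]]]}}

```text
time: 20.33
tool_pos: [535.2, 81.9, 200.8]
tcp_rot: [-114.2, -2.0, -13.6]
ft_force: [2.7, -13.4, -17.8]
finger_gap: 21.6
```

{"op": "arm_command", "data": {"commands": [[0,[0.06,0.22,-0.12],[-4.8,1.3,0]],[0,[0.05,0.2,-0.14],[-4.8,1.3,0]],[0,[0.04,0.15,-0.12],[-3.6,0.9,0]],[0,[0,0,0],[0,0,0]]]}}

```text
time: 20.67
tool_pos: [540.1, 101.0, 189.1]
tcp_rot: [-129.2, -2.2, -12.8]
ft_force: [8.0, -13.1, -8.7]
finger_gap: 21.3
```

```bash
python3 -c "
from h import *
s=sense();print(s['time'],forces(s),s['finger_gap'])"
```

```text
20.6667 {'a': np.float64(-38.5), 'r': np.float64(81.9), 'x': np.float64(-0.7), 'tilt': np.float64(-39.2), 'Ft': np.float64(2.96), 'Fr': np.float64(-13.44), 'Fx': np.float64(10.98), 'Mx': np.float64(-0.156)} 21.315740036318857
```

It's pulling in the + direction. I release it and wait for it to settle.

{"op": "arm_command", "data": {"commands": [[60,[0,0,0],[0,0,0]],[60,[0,0,0],[0,0,0]],[60,[0,0,0],[0.3,1.1,-0.9]],[60,[0,0,0],[0.3,1.1,-0.9]],[60,[0,0,0],[0,0,0]]]}}

```text
time: 21.08
tool_pos: [540.5, 106.4, 192.4]
tcp_rot: [-128.9, -0.1, -14.3]
ft_force: [0.2, -0.1, -0.0]
finger_gap: 51.4
```

{"op": "arm_command", "data": {"commands": [[60,[0,0,0],[0,0,0]],[60,[0,0,0],[0,0,0]],[60,[0,0,0],[0,0,0]],[60,[0,0,0],[0,0,0]],[60,[0,0,0],[0,0,0]]]}}

```text
time: 21.5
tool_pos: [541.9, 105.9, 194.9]
tcp_rot: [-128.7, -0.3, -14.5]
ft_force: [0.0, -0.5, -1.2]
finger_gap: 51.1
```

{"op": "arm_command", "data": {"commands": [[60,[0,0,0],[0,0,0]],[60,[0,0,0],[0,0,0]],[60,[0,0,0],[0,0,0]],[60,[0,0,0],[0,0,0]],[60,[0,0,0],[0,0,0]]]}}

```text
time: 21.92
tool_pos: [541.5, 105.7, 194.7]
tcp_rot: [-128.7, -0.3, -14.5]
ft_force: [0.6, 1.4, -0.1]
finger_gap: 51.1
```

{"op": "arm_command", "data": {"commands": [[60,[0,0,0],[0,0,0]],[60,[0,0,0],[0,0,0]],[60,[0,0,0],[0,0,0]],[60,[0,0,0],[0,0,0]],[60,[0,0,0],[0,0,0]]]}}

```text
time: 22.33
tool_pos: [541.4, 105.8, 194.5]
tcp_rot: [-128.7, -0.2, -14.5]
ft_force: [-0.3, -0.2, 0.3]
finger_gap: 51.6
```

{"op": "arm_command", "data": {"commands": [[60,[0,0,0],[0,0,0]],[60,[0,0,0],[0,0,0]],[60,[0,0,0],[0,0,0]],[60,[0,0,0],[0,0,0]],[60,[0,0,0],[0,0,0]]]}}

```text
time: 22.75
tool_pos: [541.4, 105.8, 194.5]
tcp_rot: [-128.7, -0.3, -14.5]
ft_force: [0.3, 0.7, -0.3]
finger_gap: 51.2
```

{"op": "arm_command", "data": {"commands": [[60,[0,0,0],[0,0,0]],[60,[0,0,0],[0,0,0]],[60,[0,0,0],[0,0,0]],[60,[0,0,0],[0,0,0]],[60,[0,0,0],[0,0,0]]]}}

```text
time: 23.17
tool_pos: [541.4, 105.8, 194.5]
tcp_rot: [-128.7, -0.3, -14.5]
ft_force: [0.4, 0.6, 0.2]
finger_gap: 51.0
```

{"op": "arm_command", "data": {"commands": [[60,[0,0,0],[0,0,0]],[60,[0,0,0],[0,0,0]],[60,[0,0,0],[0,0,0]],[60,[0,0,0],[0,0,0]],[60,[0,0,0],[0,0,0]]]}}

```text
time: 23.58
tool_pos: [541.4, 105.8, 194.5]
tcp_rot: [-128.7, -0.3, -14.5]
ft_force: [-0.7, 0.6, -0.5]
finger_gap: 51.3
```

```bash
python3 roll.py 8 v9; python3 line.py; python3 -c "
from h import *
plan(-38,5,81)"
```

```text
t 23.5833 23.9833 a -38.8 phi range -128.8195084582789 -49.069508458278904
period 4.405286343612334 rot [-0.    0.01  0.    0.01  0.01  0.01  0.02  0.02]
line phi nan depth 0.0
line phi nan depth 0.0
24.1333 {'a': np.float64(-38.8), 'r': np.float64(89.3), 'x': np.float64(-0.6), 'tilt': np.float64(-38.7), 'Ft': np.float64(0.41), 'Fr': np.float64(-0.58), 'Fx': np.float64(-0.17), 'Mx': np.float64(0.318)} 51.11804708515542 [-128.69027209   -0.25500514  -14.45137706]
n 1 turn [ 0.67 -0.17  0.  ] [[-0.05, -0.2, -0.19]]line.py:7: RuntimeWarning: invalid value encountered in scalar divide
  print("line phi",(ph[sl]*d[sl]).sum()/d[sl].sum(),"depth",d[k])
```

A is at rest and the line is out of sight. I grip and turn +42°, which should leave it in the zone where it stays put.

{"op": "arm_command", "data": {"commands": [[60,[-0.05,-0.2,-0.19],[0,0,0]],[20,[0,0,0],[0,0,0]],[0,[0,0,0],[0,0,0]],[0,[0,0,0],[0,0,0]],[0,[0,0,0],[0,0,0]]]}}

```text
time: 24.55
tool_pos: [540.0, 99.0, 188.2]
tcp_rot: [-128.7, -0.3, -14.5]
ft_force: [-0.4, 1.6, 0.5]
finger_gap: 21.5
```

```bash
python3 -c "
from h import *
s=sense();print(s['time'],forces(s),s['finger_gap']);plan(4,4.7)"
```

```text
24.55 {'a': np.float64(-37.8), 'r': np.float64(79.9), 'x': np.float64(-0.2), 'tilt': np.float64(-38.7), 'Ft': np.float64(-0.84), 'Fr': np.float64(1.3), 'Fx': np.float64(-0.81), 'Mx': np.float64(0.434)} 21.522055319965016
n 9 turn [ 4.59 -1.19  0.  ] [[-0.04, -0.17, 0.13], [-0.05, -0.18, 0.11], [-0.05, -0.19, 0.1], [-0.05, -0.19, 0.08], [-0.05, -0.2, 0.06], [-0.05, -0.2, 0.05], [-0.05, -0.21, 0.03], [-0.05, -0.21, 0.01], [-0.05, -0.21, -0.01]]
```

{"op": "arm_command", "data": {"commands": [[0,[-0.04,-0.17,0.13],[4.6,-1.2,0]],[0,[-0.05,-0.18,0.11],[4.6,-1.2,0]],[0,[-0.05,-0.19,0.1],[4.6,-1.2,0]],[0,[-0.05,-0.19,0.08],[4.6,-1.2,0]],[0,[-0.05,-0.2,0.06],[4.6,-1.2,0]]]}}

```text
time: 24.97
tool_pos: [533.0, 72.4, 201.2]
tcp_rot: [-104.6, -0.4, -14.3]
ft_force: [-0.3, -3.4, -7.5]
finger_gap: 21.0
```

{"op": "arm_command", "data": {"commands": [[0,[-0.05,-0.2,0.04],[4.6,-1.2,0]],[0,[-0.05,-0.21,0.02],[4.6,-1.2,0]],[0,[-0.05,-0.21,0],[4.6,-1.2,0]],[0,[0,0,0],[0,0,0]],[0,[0,0,0],[0,0,0]]]}}

```text
time: 25.38
tool_pos: [527.2, 50.6, 204.1]
tcp_rot: [-89.4, -0.6, -14.8]
ft_force: [4.0, 6.5, -4.1]
finger_gap: 21.2
```

```bash
python3 -W ignore line.py;python3 -c "
from h import *
plan(-30,5,84)"
```

```text
line phi nan depth 0.0
line phi nan depth 0.0
25.5333 {'a': np.float64(0.4), 'r': np.float64(79.1), 'x': np.float64(-0.5), 'tilt': np.float64(0.5), 'Ft': np.float64(-1.45), 'Fr': np.float64(-1.6), 'Fx': np.float64(1.69), 'Mx': np.float64(0.33)} 21.345400411799357 [-89.51452147  -0.63567684 -14.61033326]
n 6 turn [-4.92  1.27 -0.  ] [[0.06, 0.23, 0.02], [0.06, 0.23, -0.0], [0.06, 0.23, -0.02], [0.06, 0.23, -0.05], [0.06, 0.23, -0.07], [0.06, 0.22, -0.09]]
```

{"op": "arm_command", "data": {"commands": [[60,[0,0,0],[0,0,0]],[60,[0,0,0],[0,0,0]],[60,[0,0,0],[0,0,0]],[60,[0.06,0.23,0.03],[-4.9,1.4,0]],[60,[0.06,0.23,0],[-4.9,1.4,0]]]}}

```text
time: 25.95
tool_pos: [531.4, 62.9, 206.3]
tcp_rot: [-100.2, -0.5, -14.7]
ft_force: [-0.4, 0.6, -0.3]
finger_gap: 51.0
```

{"op": "arm_command", "data": {"commands": [[60,[0.05,0.23,-0.04],[-4.9,1.4,0]],[60,[0.05,0.23,-0.08],[-4.9,1.4,0]],[60,[0.05,0.23,-0.1],[-4.9,1.4,0]],[60,[0.05,0.2,-0.12],[-4.9,1.4,0]],[60,[0,0,0],[0,0,0]]]}}

```text
time: 26.37
tool_pos: [539.7, 94.2, 197.9]
tcp_rot: [-122.0, -0.6, -14.3]
ft_force: [0.2, 0.2, -1.2]
finger_gap: 51.1
```

```bash
python3 -W ignore line.py;python3 -c "
from h import *
plan(-30,5,81)"
```

```text
line phi -102.24126801552961 depth 15.529032258064461
line phi -105.71007549661864 depth 5.1697947214076265
26.5167 {'a': np.float64(-29.1), 'r': np.float64(87.5), 'x': np.float64(2.5), 'tilt': np.float64(-31.5), 'Ft': np.float64(0.46), 'Fr': np.float64(-0.06), 'Fx': np.float64(-0.63), 'Mx': np.float64(0.268)} 51.35333133499309 [-121.51423999   -0.80481782  -14.44234951]
n 1 turn [ 1.47 -0.38  0.  ] [[-0.02, -0.07, -0.21]]
```

{"op": "arm_command", "data": {"commands": [[60,[-0.02,0.15,-0.2],[-3,1.2,0]],[60,[-0.05,0.05,-0.12],[-1.5,0.6,0]],[60,[0,0,0],[0,0,0]],[60,[0,0,0],[0,0,0]]]}}

```text
time: 26.85
tool_pos: [540.7, 95.2, 196.7]
tcp_rot: [-125.9, -0.6, -14.7]
ft_force: [0.6, -0.4, 0.1]
finger_gap: 51.4
```

```bash
python3 -W ignore line.py; python3 - <<'E'
from h import *
s=sense();E=ext("wrist");im=snapshot("wrist");cv2.imwrite("pics/w10.png",im)
a=tool_alpha(s)[0];ph=np.arange(a-110,a-10,.25)
st=strip(im,ph,np.arange(-14,15,1.),E=E);g=cv2.cvtColor(st,cv2.COLOR_BGR2GRAY).astype(float)[6:17].mean(0)
print(a,ph[0],g.astype(int)[:280:3].tolist())
cv2.imwrite("pics/v10.png",np.vstack([cv2.resize(st,(800,120)),cv2.resize(im[60:320,180:330],(600,480))[:, :].repeat(1,1) if 0 else cv2.copyMakeBorder(cv2.resize(im[60:320,180:380],(600,480)),0,0,0,200,0)]))
E
```

```text
line phi -101.83752798372285 depth 22.1392961876833
line phi -102.03888762327128 depth 22.02199413489734
27.0 {'a': np.float64(-32.3), 'r': np.float64(85.1), 'x': np.float64(1.5), 'tilt': np.float64(-35.9), 'Ft': np.float64(0.25), 'Fr': np.float64(-0.23), 'Fx': np.float64(-0.31), 'Mx': np.float64(0.292)} 50.92446172527886 [-125.91325321   -0.60739581  -14.69356573]
-32.303780350291824 -142.30378035029182 [110, 103, 92, 81, 68, 74, 87, 97, 105, 110, 109, 109, 108, 108, 108, 107, 106, 106, 106, 106, 106, 109, 118, 126, 133, 139, 145, 149, 153, 155, 157, 157, 156, 155, 152, 148, 143, 137, 131, 122, 113, 106, 106, 107, 107, 107, 108, 109, 109, 109, 110, 108, 95, 80, 61, 74, 92, 107, 111, 112, 112, 112, 112, 112, 113, 114, 115, 118, 120, 123, 125, 128, 130, 132, 133, 135, 137, 139, 141, 145, 149, 151, 155, 158, 161, 164, 168, 171, 175, 178, 180, 184, 188, 190]
```

View pics/v10.png

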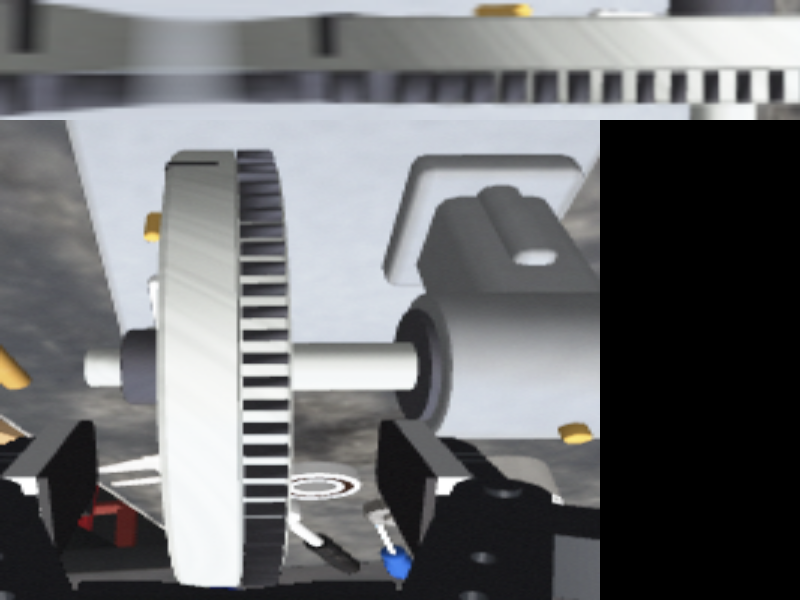

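The line shows near the horizon at about -102°, in the crop at (200,163), and the wheel stays put there. That puts rest A at -102 - 38.7 = -140.7° and rest B at -83.8°. Heavy side down therefore means the line at about -112°, so I turn about -10°. First the open gripper goes to about -20°.

```bash
python3 -c "
from h import *
plan(-20,5,81)"
```

```text
n 2 turn [ 7.71 -1.99  0.  ] [[-0.07, -0.29, 0.09], [-0.07, -0.29, 0.05]]
```

{"op": "arm_command", "data": {"commands": [[60,[-0.06,-0.15,0.03],[5.2,-1.2,0]],[60,[-0.06,-0.15,0.03],[5.2,-1.2,0]],[60,[-0.06,-0.14,0.02],[5.1,-1.2,0]],[60,[0,0,0],[0,0,0]],[60,[0,0,0],[0,0,0]]]}}

```text
time: 27.47
tool_pos: [535.1, 81.4, 198.4]
tcp_rot: [-109.4, -0.2, -14.8]
ft_force: [-0.7, 0.1, 0.0]
finger_gap: 51.4
```

```bash
python3 -c "
from h import *
s=sense();print(s['time'],forces(s),s['tcp_rot']);plan(-20,5,81)"; python3 -W ignore line.py
```

```text
27.4667 {'a': np.float64(-22.7), 'r': np.float64(79.6), 'x': np.float64(-0.6), 'tilt': np.float64(-19.4), 'Ft': np.float64(0.07), 'Fr': np.float64(-0.01), 'Fx': np.float64(-0.67), 'Mx': np.float64(0.213)} [-109.38137225   -0.17824187  -14.7514549 ]
n 1 turn [-0.6   0.15 -0.  ] [[-0.02, -0.1, 0.09]]
line phi nan depth 0.0
line phi nan depth 0.0
27.6167 {'a': np.float64(-23.7), 'r': np.float64(79.3), 'x': np.float64(-0.8), 'tilt': np.float64(-19.5), 'Ft': np.float64(-0.09), 'Fr': np.float64(-0.43), 'Fx': np.float64(-0.03), 'Mx': np.float64(0.119)} 51.143690697097625 [-1.09468902e+02 -1.01554022e-01 -1.46170138e+01]
```

{"op": "arm_command", "data": {"commands": [[60,[-0.04,-0.16,0.07],[0,0,0]],[30,[0,0,0],[0,0,0]],[0,[0,0,0],[0,0,0]],[0,[0,0,0],[0,0,0]],[0,[0,0,0],[0,0,0]]]}}

```text
time: 28.03
tool_pos: [534.8, 79.0, 198.5]
tcp_rot: [-109.8, -0.1, -14.4]
ft_force: [-2.8, -1.6, 2.5]
finger_gap: 21.5
```

```bash
python3 -c "
from h import *
s=sense();print(s['time'],forces(s),s['finger_gap']);a=tool_alpha(s);plan(a[0]-10.2,3.4)"
```

```text
28.0333 {'a': np.float64(-21.1), 'r': np.float64(78.8), 'x': np.float64(-0.3), 'tilt': np.float64(-19.8), 'Ft': np.float64(3.01), 'Fr': np.float64(1.48), 'Fx': np.float64(-2.26), 'Mx': np.float64(-0.219)} 21.52252377757887
n 3 turn [-3.71  0.96 -0.  ] [[0.04, 0.14, -0.06], [0.04, 0.14, -0.07], [0.03, 0.13, -0.08]]
```

{"op": "arm_command", "data": {"commands": [[0,[0.04,0.14,-0.06],[-3.3,0.85,0]],[0,[0.04,0.14,-0.07],[-3.3,0.85,0]],[0,[0.03,0.13,-0.08],[-3.3,0.85,0]],[0,[0,0,0],[0,0,0]],[0,[0,0,0],[0,0,0]]]}}

```text
time: 28.45
tool_pos: [538.3, 92.2, 191.8]
tcp_rot: [-120.6, -0.1, -14.4]
ft_force: [-0.9, -4.5, 6.3]
finger_gap: 21.1
```

```bash
python3 -c "
from h import *
s=sense();print(s['time'],forces(s),s['finger_gap'])"
```

```text
28.45 {'a': np.float64(-32.1), 'r': np.float64(78.9), 'x': np.float64(-0.3), 'tilt': np.float64(-30.6), 'Ft': np.float64(7.22), 'Fr': np.float64(2.87), 'Fx': np.float64(0.23), 'Mx': np.float64(-1.204)} 21.081659736306975
```

{"op": "arm_command", "data": {"commands": [[0,[0,0,0],[0,0,0]],[0,[0,0,0],[0,0,0]],[0,[0,0,0],[0,0,0]]]}}

```text
time: 28.7
tool_pos: [538.2, 92.0, 191.9]
tcp_rot: [-120.6, -0.1, -14.4]
ft_force: [0.9, -0.9, 2.1]
finger_gap: 21.5
```

```bash
python3 -c "
from h import *
b=snapshot('wrist');a=snapshot('top');s=sense();print(s['time'],forces(s),s['finger_gap'])
p=np.zeros((600,800,3),np.uint8);p[:300,:400]=cv2.resize(a,(400,300));p[300:,:400]=cv2.resize(b,(400,300));p[:300,400:]=cv2.resize(snapshot('side'),(400,300))
cv2.imwrite('pics/v11.png',p)"
```

```text
28.8 {'a': np.float64(-32.0), 'r': np.float64(78.9), 'x': np.float64(-0.3), 'tilt': np.float64(-30.6), 'Ft': np.float64(1.36), 'Fr': np.float64(0.9), 'Fx': np.float64(0.31), 'Mx': np.float64(-0.13)} 21.237023946278622
```

View pics/v11.png

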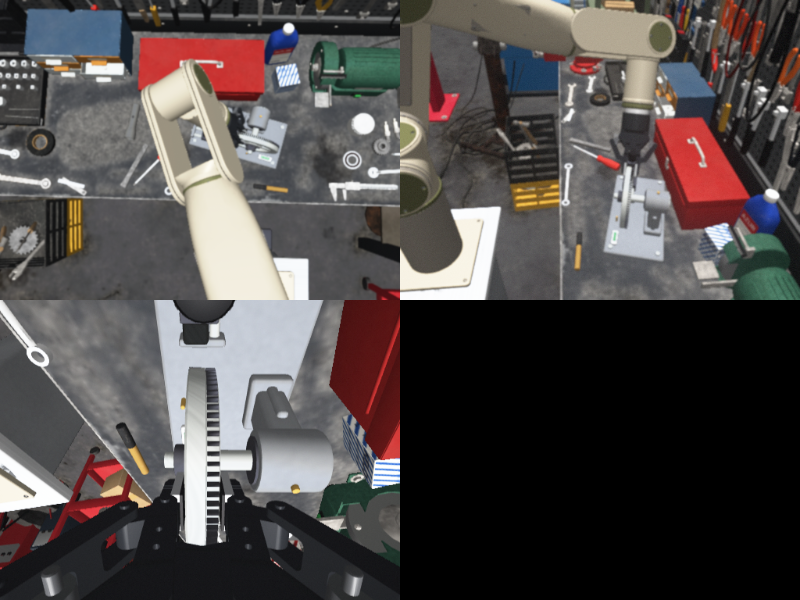

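The rim is gripped, the brake block is clear of it at its stop with a visible gap, and the marker and screwdriver are where they were. The wheel is still, so I hand in.

```bash
python3 -c "
from bench import *
print(hand_in())"
```

```text
the job is handed in; nothing more can be done
None
```

The job is handed in at about 29 s of the 72 s. The brake is fully back, and the wheel is held still by its rim with the heavy side straight down by my estimate. The hand-in gives no verdict, so that angle is not confirmed.

- **Brake:** I pulled it back until the end stop pushed back with about 34 N. The last wrist picture shows the shoe clear of the rim.
- **Finding the heavy side:** I let the wheel roll to rest from both sides and read the timing line. It rested at about -84° from one side and about -141° from the other (0° at the top, plus towards the robot's right). The lowest point is midway, with the line at about -112°.
- **Final position:** I turned the wheel there by grip, about -10.8° against a planned -10.2°, and held it.
- **Last checks:** The gap was 21.2 mm on the 22 mm rim with the grip set at 40 N, and two poses 0.35 s apart agreed. The marker and screwdriver looked unmoved. The chisel was not checked closely.
- **Weak points:** The -141° side was not seen directly. It comes from a line reading near the limit of the camera's view (about -102°) less the measured turn of about 39°. Correcting that reading for the view limit shifts the target by about 1°. I expect the heavy side within about 4° of straight down, inside the 12° allowed. Timing-line readings at the final pose were not possible, because the line is out of view there.

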